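# Hang the drying tray under the sound desk and shake desiccant over it

### The arm

A 6-joint arm with a two-finger parallel gripper is mounted at the origin on the work surface. World frame = base frame: x ahead of the robot, y to its left, z up, the work surface at z = 0. Lengths are in m, angles in rad, forces in N, time in s.
With the tool pointing down it reaches from about 0.35 to 0.725 m from the base axis. Payload 4.3 kg.
Tool frame: the origin (TCP) lies at the very end of the fingers, on their centre line; the grasp point (between the pads) lies 19 mm behind it (bot.grip_depth is the distance from the TCP to the grasp point, in m); z points along the fingers, y is the line along which they close (so a half turn about z gives the same grasp; the last joint's range is limited). The gripper opens to 85 mm and grips with 20 to 120 N. Pads are 22 mm wide; open, the fingers measure 114 mm over their backs; the gripper's body (76 mm by 85 mm) begins 54 mm behind the grasp point. The pads swing forward as they close: fully open they stand 13 mm farther back than shut.
Start: joints at [-1.247, 0.377, 0.081, 1.274, 0, 1.46], TCP at [0.242, -0.522, 0.231] pointing down, gripper open.
Joint ranges: [-2.72, 2.72], [-0.84, 1.66], [-1.02, 1.22], [-1.77, 2.12], [-1.37, 1.28], [-3.14, 3.14]. Speed limits (rad/s): [2.57, 2.57, 3.14, 3.14, 3.14, 3.14].

### API

Orientations are given as a rotation vector (axis times angle).
In Python, from rig import readout, capture, job, bot gives the robot as it stands. The module is installed in compiled form; this text tells all that it offers.
- The arm moves only by the tool jog_arm, never from a script. Its argument "increments" is a list of rows, each an object with "linear": the shift along the world's x, y, z in mm, a list of three; "rot": the turn, a rotation vector about the world's x, y, z in rad, a list of three. In form: [{"linear": [x, y, z], "rot": [rx, ry, rz]}, ...]. A call has exactly 10 rows; each row is the pose to reach, as a shift and turn from the pose commanded when the call began; what a row does not reach only later rows make up. A row lasts 1/8 s, in which the tool goes at most 62.5 mm and 10.7 degrees, less where a joint would pass 70% of its speed; a pose out of reach is approached as far as the arm can. A call with a gripper value outside its range is refused whole. "fingers" is the opening, from -1 (shut) to 1 (fully open), set as the call begins (left out, the last holds). The fingers move at their own pace and stop on an object; "force" is the grip in N (left out, the last holds). Time passes only in rows, so rows that repeat a pose let the fingers close, or fill a call up. It gives the time, the measured TCP pose, the force, the opening and the grip force at its end, in the units of the state.
- readout.observe(): the state, without advancing time (a new reading comes with each control period).
- capture(name): name is "scene" or "side" or "wrist"; returns a dict with "color" (420x560x3 uint8, blue, green, red), "fx", "fy", "cx", "cy" (pixels), "dist_coeffs" ([k1, k2, p1, p2, k3] as OpenCV has them; the pictures are not rectified), "R" (3x3) and "t" (3): a world point X has camera coordinates R X + t. Camera axes: x right, y down, z forward; pixel columns grow to the right and rows downward; lengths in m; the calibration is good to about 2 mm. A picture is of the moment at which its call begins. There is no depth.
- job.sign_off(): hands the job in; it is judged then, once.
The state is a dict: "time_s": time; "joints": joint angles; "joint_velocities": joint speeds; "tau": joint torques, N m; "position": TCP position; "tool_rot": TCP orientation; "wrist_force": force on the tool from outside, world axes, zero at the start; "wrist_torque": the same for the moment, N m; "width": opening from 0.0 (shut) to 1.0 (fully open); "grip_force": force on a finger pad.
Only numpy, scipy, OpenCV 4.12 (cv2) and the standard library are available. Lean on these libraries where they do the work, as an engineer would, in place of code of your own. Each camera call takes 0.05 s, during which the arm holds its last target. There are 200 camera calls.

### The job

Get the radio-mic drying tray ready for tonight: throw the dead battery caps that were left in it into the black bin, hook the tray onto the two slotted uprights and press it down until the spring catch locks over it, then take the shaker and shake all of its desiccant slugs out over the hung tray, evenly, so that they lie in one layer and none of the four bays is left bare. Stand the empty shaker upright back on its rubber mat; leave the mic clip and the collar where they are.

Things in the scene. Friction and masses are not known exactly. Their poses are not given: they have to be found in the camera images.
- rack: pair of slotted uprights, fixed: two aluminium channels 36 mm wide, 197 mm tall, centred at y = +-85 mm, on a base plate behind. Origin on the bench midway between them, in the plane of their front faces; x into them (away from the robot), z up. Front sheets 4 mm thick, hollow behind. Each has one slot, 14 mm wide, z = 145 to 179. A cross rail between (top z = 110) carries the catch
- rack_seat (a point): point midway between the uprights, in the plane of their front faces, 70 mm above the bench: tray_back lies here (within 2 mm) when the tray is home
- catch (a joint): spring catch on the cross rail, in m: 0 sprung out, 0.006 pushed right back. Its nose stands out 5 mm, slopes from 113 down to 100 mm above the bench, flat below. A tray let down by its weight rests on it about 11 mm above home; 6 to 16 N more (least if pressed near the uprights or held level) drives it past; the catch springs back to 0 over the keeper and the tray cannot lift
- tray: aluminium drying tray on the bench, 300 mm wide (y), 106 deep, 0.38 kg. Origin under its middle, x towards its back, z up. Floor 4 mm thick; walls 3 mm, up to z = 32, inner faces at x = -61 and +39, y = +-147 mm. Low partitions at y = +-77.5 (top z = 28) and the spine at y = 0 make four bays 70 wide: centres y = +-112 and +-41, x = -11 mm. Keeper bar on the back: y = 0, z = 24 to 28
- tray_spine (a point): grip point in the black carrying spine, at x = -8, y = 0, z = 58 mm of the tray. The spine is 12 mm thick (y), x = -56 to +34, its flat top at z = 70 mm: grip from above across y, or press on its top
- tray_back (a point): point of the tray at x = 50 mm, y = 0, z = 0: bottom of the back faces of its two steel bracket plates (30 mm wide, y = +-85, up to z = 88), which come flat against the uprights
- hook_left (a point): lower end of the left (+y) hook's lip (the right one mirrors it), at x = 58.5, y = 85, z = 55 mm of the tray. From the back face (x = 50) a tongue 8 mm wide, z = 75 to 81, runs to x = 61; the lip (x = 56 to 61) hangs down from it to z = 55. They go in with the tray level, 21 to 27 mm above home, back faces against the uprights; then straight down. Home, it leans out up to 2 degrees
- shaker: clear plastic shaker, black grip pads: open-topped box 108 mm long (x), 54 wide (y), 60 tall, 0.13 kg. Origin under its middle, x towards the outlet, z up. Grip it across y, 42 mm up. Its floor falls 5 degrees from outlet to back, so slugs stay in while it is level. Tilted 25 to 35 degrees outlet down, quick 5 to 10 mm shakes along x let out one or two at a time, which land up to 40 mm ahead
- shaker_outlet (a point): middle of the floor's edge at the outlet: x = 54 mm, z = 15 mm of the shaker. The outlet is open over the inner width of 46 mm, from z = 15 to 44 mm
- mat: rubber mat of the shaker, 110 x 110 x 3 mm, fixed; origin under its centre (top at z = 3 mm)
- d1: one beige ceramic desiccant slug: a plain cylinder 18 mm across and 16 mm long, 10 g; origin at its centre, x along its axis. Starts in the shaker. Between six and eight of the slugs d1 to d8 are there in a run
- d2: one beige ceramic desiccant slug: a plain cylinder 18 mm across and 16 mm long, 10 g; origin at its centre, x along its axis. Starts in the shaker. Between six and eight of the slugs d1 to d8 are there in a run
- d3: one beige ceramic desiccant slug: a plain cylinder 18 mm across and 16 mm long, 10 g; origin at its centre, x along its axis. Starts in the shaker. Between six and eight of the slugs d1 to d8 are there in a run
- d4: one beige ceramic desiccant slug: a plain cylinder 18 mm across and 16 mm long, 10 g; origin at its centre, x along its axis. Starts in the shaker. Between six and eight of the slugs d1 to d8 are there in a run
- d5: one beige ceramic desiccant slug: a plain cylinder 18 mm across and 16 mm long, 10 g; origin at its centre, x along its axis. Starts in the shaker. Between six and eight of the slugs d1 to d8 are there in a run
- d6: one beige ceramic desiccant slug: a plain cylinder 18 mm across and 16 mm long, 10 g; origin at its centre, x along its axis. Starts in the shaker. Between six and eight of the slugs d1 to d8 are there in a run
- d7: one beige ceramic desiccant slug: a plain cylinder 18 mm across and 16 mm long, 10 g; origin at its centre, x along its axis. Starts in the shaker. Between six and eight of the slugs d1 to d8 are there in a run
- d8: one beige ceramic desiccant slug: a plain cylinder 18 mm across and 16 mm long, 10 g; origin at its centre, x along its axis. Starts in the shaker. Between six and eight of the slugs d1 to d8 are there in a run
- mic_clip: chrome mic clip body, 52 x 26 x 41 mm, standing on the bench: leave alone
- collar: steel gooseneck collar, a ring 38 mm across and 18 mm high: leave alone
- cap1: red battery cap, 24 mm across, 16 mm high, 12 g, lying in a bay of the tray; origin under its centre. Two or three of cap1 to cap3 are there in a run
- cap2: red battery cap, 24 mm across, 16 mm high, 12 g, lying in a bay of the tray; origin under its centre. Two or three of cap1 to cap3 are there in a run
- cap3: red battery cap, 24 mm across, 16 mm high, 12 g, lying in a bay of the tray; origin under its centre. Two or three of cap1 to cap3 are there in a run
- bin: black plastic bin, fixed, open at the top: 110 (x) x 120 (y) x 90 mm high, wall 4; origin under its centre. From its left (+y) an aluminium chute comes down to it, its end 98 to 125 mm up over the bin's left third, so drop things in at the middle or right

How it is judged:
On the way, in this order (a step that is already met when the one before it is completed fails the run):
1. the tray hangs fully down on the uprights with the catch locked over it, and has been let go (distance between tray_back and rack_seat below 0.006 m and angle between the z axis of tray and the z axis of rack, either way round below 0.06 rad and value of joint catch below 0.0015 m and contact force between the fingers and tray below 0.5 N), for 0.3 s.
2. a slug has dropped into the hung tray from the shaker held above it (distance between tray_back and rack_seat below 0.006 m and angle between the z axis of tray and the z axis of rack, either way round below 0.06 rad and value of joint catch below 0.0015 m and height (world z) of shaker above 0.11 m and horizontal distance between shaker and tray below 0.22 m and ((x of d1 in the frame of tray between -0.061 and 0.041 m and y of d1 in the frame of tray between -0.148 and 0.148 m and z of d1 in the frame of tray between 0.003 and 0.021 m) or (x of d2 in the frame of tray between -0.061 and 0.041 m and y of d2 in the frame of tray between -0.148 and 0.148 m and z of d2 in the frame of tray between 0.003 and 0.021 m) or (x of d3 in the frame of tray between -0.061 and 0.041 m and y of d3 in the frame of tray between -0.148 and 0.148 m and z of d3 in the frame of tray between 0.003 and 0.021 m) or (x of d4 in the frame of tray between -0.061 and 0.041 m and y of d4 in the frame of tray between -0.148 and 0.148 m and z of d4 in the frame of tray between 0.003 and 0.021 m) or (x of d5 in the frame of tray between -0.061 and 0.041 m and y of d5 in the frame of tray between -0.148 and 0.148 m and z of d5 in the frame of tray between 0.003 and 0.021 m) or (x of d6 in the frame of tray between -0.061 and 0.041 m and y of d6 in the frame of tray between -0.148 and 0.148 m and z of d6 in the frame of tray between 0.003 and 0.021 m) or (x of d7 in the frame of tray between -0.061 and 0.041 m and y of d7 in the frame of tray between -0.148 and 0.148 m and z of d7 in the frame of tray between 0.003 and 0.021 m) or (x of d8 in the frame of tray between -0.061 and 0.041 m and y of d8 in the frame of tray between -0.148 and 0.148 m and z of d8 in the frame of tray between 0.003 and 0.021 m))).
At the end, for the whole second after the job is handed in: caps in the bin; tray fully home (within 6 mm, 0.06 rad), catch sprung out over it; every slug in the tray in one layer (centre under 21 mm above the tray's underside), at least one in each of the four bays; shaker upright (0.1 rad) on its mat, within 40 mm of the mat's centre; all at rest (distance between tray_back and rack_seat below 0.006 m and angle between the z axis of tray and the z axis of rack, either way round below 0.06 rad and value of joint catch below 0.0015 m and x of d1 in the frame of tray between -0.061 and 0.041 m and y of d1 in the frame of tray between -0.148 and 0.148 m and z of d1 in the frame of tray between 0.003 and 0.021 m and linear speed of each of d1, d2, d3, d4, d5, d6, d7, d8, cap1, cap2, cap3, shaker, tray below 0.03 m/s and x of d2 in the frame of tray between -0.061 and 0.041 m and y of d2 in the frame of tray between -0.148 and 0.148 m and z of d2 in the frame of tray between 0.003 and 0.021 m and x of d3 in the frame of tray between -0.061 and 0.041 m and y of d3 in the frame of tray between -0.148 and 0.148 m and z of d3 in the frame of tray between 0.003 and 0.021 m and x of d4 in the frame of tray between -0.061 and 0.041 m and y of d4 in the frame of tray between -0.148 and 0.148 m and z of d4 in the frame of tray between 0.003 and 0.021 m and x of d5 in the frame of tray between -0.061 and 0.041 m and y of d5 in the frame of tray between -0.148 and 0.148 m and z of d5 in the frame of tray between 0.003 and 0.021 m and x of d6 in the frame of tray between -0.061 and 0.041 m and y of d6 in the frame of tray between -0.148 and 0.148 m and z of d6 in the frame of tray between 0.003 and 0.021 m and x of d7 in the frame of tray between -0.061 and 0.041 m and y of d7 in the frame of tray between -0.148 and 0.148 m and z of d7 in the frame of tray between 0.003 and 0.021 m and x of d8 in the frame of tray between -0.061 and 0.041 m and y of d8 in the frame of tray between -0.148 and 0.148 m and z of d8 in the frame of tray between 0.003 and 0.021 m and x of cap1 in the frame of bin between -0.055 and 0.055 m and y of cap1 in the frame of bin between -0.06 and 0.06 m and z of each of cap1, cap2, cap3 in the frame of bin below 0.08 m and x of cap2 in the frame of bin between -0.055 and 0.055 m and y of cap2 in the frame of bin between -0.06 and 0.06 m and x of cap3 in the frame of bin between -0.055 and 0.055 m and y of cap3 in the frame of bin between -0.06 and 0.06 m and (y of d1 in the frame of tray between -0.148 and -0.077 m or y of d2 in the frame of tray between -0.148 and -0.077 m or y of d3 in the frame of tray between -0.148 and -0.077 m or y of d4 in the frame of tray between -0.148 and -0.077 m or y of d5 in the frame of tray between -0.148 and -0.077 m or y of d6 in the frame of tray between -0.148 and -0.077 m or y of d7 in the frame of tray between -0.148 and -0.077 m or y of d8 in the frame of tray between -0.148 and -0.077 m) and (y of d1 in the frame of tray between -0.078 and 0 m or y of d2 in the frame of tray between -0.078 and 0 m or y of d3 in the frame of tray between -0.078 and 0 m or y of d4 in the frame of tray between -0.078 and 0 m or y of d5 in the frame of tray between -0.078 and 0 m or y of d6 in the frame of tray between -0.078 and 0 m or y of d7 in the frame of tray between -0.078 and 0 m or y of d8 in the frame of tray between -0.078 and 0 m) and (y of d1 in the frame of tray between 0 and 0.078 m or y of d2 in the frame of tray between 0 and 0.078 m or y of d3 in the frame of tray between 0 and 0.078 m or y of d4 in the frame of tray between 0 and 0.078 m or y of d5 in the frame of tray between 0 and 0.078 m or y of d6 in the frame of tray between 0 and 0.078 m or y of d7 in the frame of tray between 0 and 0.078 m or y of d8 in the frame of tray between 0 and 0.078 m) and (y of d1 in the frame of tray between 0.077 and 0.148 m or y of d2 in the frame of tray between 0.077 and 0.148 m or y of d3 in the frame of tray between 0.077 and 0.148 m or y of d4 in the frame of tray between 0.077 and 0.148 m or y of d5 in the frame of tray between 0.077 and 0.148 m or y of d6 in the frame of tray between 0.077 and 0.148 m or y of d7 in the frame of tray between 0.077 and 0.148 m or y of d8 in the frame of tray between 0.077 and 0.148 m) and horizontal distance between shaker and mat below 0.04 m and angle between shaker's own z axis and vertical below 0.1 rad and height (world z) of shaker below 0.01 m); the robot touches nothing.
It fails at once if the mic clip or the collar is moved more than 30 mm (distance of any of mic_clip, collar from where it was at the start of the episode above 0.03 m).
Of d1, d2, d3, d4, d5, d6, d7, d8 only 6 to 8 are there at a start; the rules pass over those that are not, and their reading is None.
Of cap1, cap2, cap3 only 2 to 3 are there at a start; the rules pass over those that are not, and their reading is None.
At some moment in a run one of shaker may be knocked a few centimetres aside while the robot is not near it.
It also fails if it takes over 210 s, if anything falls off the work surface, if the arm or the gripper's body presses on something with over 40 N, if the wrist force passes 120 N, or if a joint passes its speed limit or range.

## Working session

There is one attempt and no reset: what is moved stays moved. The work goes in short steps, Python scripts to look and compute and a tool call to move; the robot and the scene stay as the last step left them, time stands still between calls to the robot, and variables do not carry over. Pictures are saved under pics/ and viewed, at most 16 in all, crops included, and the job is handed in when it is done.

Besides the shell and the picture viewer there is one more tool, called after "Call:" as a command line: name --argument value ..., lists and objects as JSON in quotes. jog_arm: Moves the arm, as the interface text tells. Its arguments: {"type":"object","properties":{"increments":{"type":"array","items":{"type":"object","properties":{"linear":{"type":"array","items":{"type":"number"}},"rot":{"type":"array","items":{"type":"number"}}}}},"fingers":{"type":"number"},"force":{"type":"number"}},"required":["increments"]}

```bash
mkdir -p pics; python3 - <<'E'
from rig import readout, capture, job, bot
import cv2,numpy as np
s=readout.observe()
for k,v in s.items(): print(k,np.round(v,3))
print(bot.grip_depth)
for n in("scene","side"):
    c=capture(n); cv2.imwrite(f"pics/{n}0.png",c["color"])
    print(n,c["fx"],c["fy"],c["cx"],c["cy"],c["dist_coeffs"],"pos",np.round(-np.array(c["R"]).T@c["t"],3),np.round(c["R"],2).tolist())
E
```

```text
time_s 0.0
joints [-1.247  0.378  0.08   1.274 -0.     1.46 ]
joint_velocities [ 0.001  0.001  0.    -0.    -0.001 -0.   ]
tau [-1.0000e-03 -4.6361e+01  2.6988e+01  2.1000e-02 -0.0000e+00 -0.0000e+00]
position [ 0.241 -0.521  0.23 ]
tool_rot [-3.066 -0.676  0.   ]
wrist_force [-0.724 -0.363 -0.346]
wrist_torque [-0.029  0.019  0.003]
grip_force 0.0
width 0.998
0.0187
scene 443.16318425410896 443.16318425410896 273.5586437507631 207.9272004571859 [-0.14743581  0.          0.          0.          0.        ] pos [0.937 0.279 0.899] [[-0.55, 0.84, -0.01], [0.72, 0.47, -0.52], [-0.43, -0.29, -0.86]]
side 447.3762458489813 447.3762458489813 275.9982884195037 215.53103862544177 [0.0047951 0.        0.        0.        0.       ] pos [ 0.413 -0.868  0.663] [[0.99, -0.12, 0.02], [-0.05, -0.54, -0.84], [0.11, 0.83, -0.54]]
```

View pics/scene0.png

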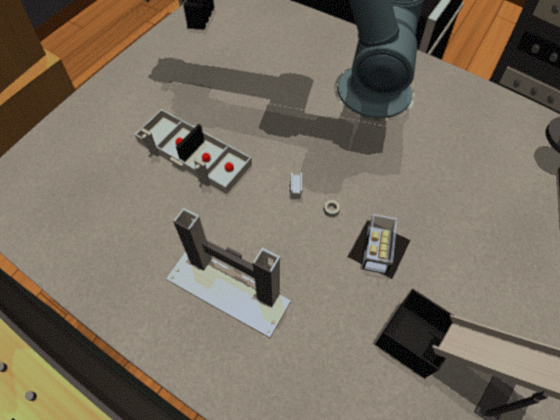

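View pics/side0.png

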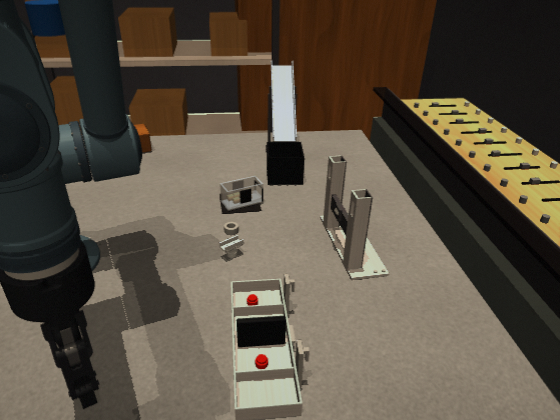

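The scene picture shows the tray with three red caps (179,142), (206,157), (229,167), the rack at about (235,265), the shaker on its mat at (380,245), the bin at (415,335), the clip at (296,185) and the collar at (332,208). The side picture confirms this layout. Next I'll enlarge the crops to get exact corners.

```bash
cat > h.py <<'E'
from rig import readout, capture, job, bot
import cv2,numpy as np
from scipy.spatial.transform import Rotation as Rot
def KD(c): return np.array([[c["fx"],0,c["cx"]],[0,c["fy"],c["cy"]],[0,0,1.]]),np.array(c["dist_coeffs"],float)
def ray(c,p):
    K,D=KD(c); u=cv2.undistortPoints(np.array([[p]],float),K,D).ravel()
    R=np.array(c["R"]); t=np.array(c["t"]).ravel(); d=R.T@np.r_[u,1]; return -R.T@t,d/np.linalg.norm(d)
def onz(c,p,z):
    o,d=ray(c,p); return o+d*(z-o[2])/d[2]
def two(c1,p1,c2,p2):
    a,d=ray(c1,p1); b,e=ray(c2,p2); s=np.linalg.lstsq(np.c_[d,-e],b-a,rcond=None)[0]
    P,Q=a+s[0]*d,b+s[1]*e; return (P+Q)/2,np.linalg.norm(P-Q)
def proj(c,X):
    K,D=KD(c); return cv2.projectPoints(np.array(X,float).reshape(-1,3),cv2.Rodrigues(np.array(c["R"]))[0],np.array(c["t"],float),K,D)[0].reshape(-1,2)
def blobs(m,amin=8):
    n,l,st,ce=cv2.connectedComponentsWithStats(m.astype(np.uint8)); return [(ce[i],st[i]) for i in range(1,n) if st[i,4]>=amin]
def red(im):
    b,g,r=[im[...,i].astype(int) for i in range(3)]; return (r>110)&(r>2*g)&(r>2*b)
def crop(im,x,y,w,h,s,name):
    cv2.imwrite(name,cv2.resize(im[y:y+h,x:x+w],None,fx=s,fy=s,interpolation=cv2.INTER_CUBIC))
E
python3 - <<'E'
from h import *
c=capture("scene");d=capture("side")
for n,k in(("sc",c),("si",d)):
    for ce,st in blobs(red(k["color"])): print(n,np.round(ce,1),st[4],np.round(onz(k,ce,.014),3))
im=c["color"]
A=cv2.resize(im[105:195,125:260],None,fx=5,fy=5,interpolation=cv2.INTER_CUBIC)
cv2.imwrite("pics/tr.png",A)
crop(im,160,200,140,140,4,"pics/rk.png")
crop(im,340,205,120,175,3.4,"pics/sh.png")
E
```

```text
sc [178.4 140.3] 26 [ 0.458 -0.342  0.014]
sc [205.5 156.4] 50 [ 0.461 -0.248  0.014]
sc [228.5 166.2] 48 [ 0.455 -0.181  0.014]
si [252.  298.6] 77 [ 0.453 -0.18   0.014]
si [261.1 359.9] 118 [ 0.458 -0.338  0.014]
```

View pics/tr.png

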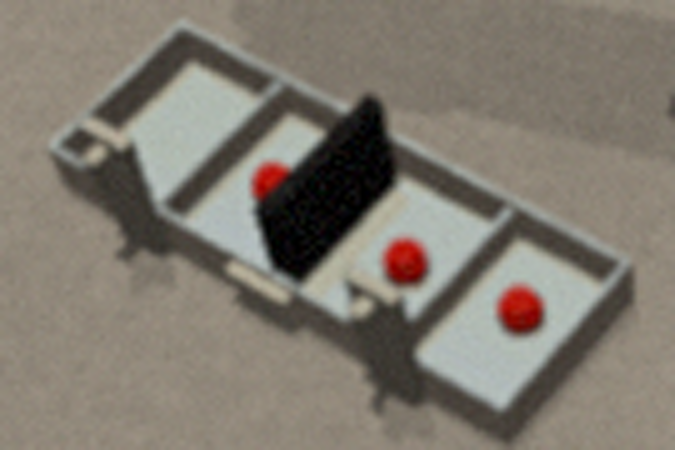

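View pics/rk.png

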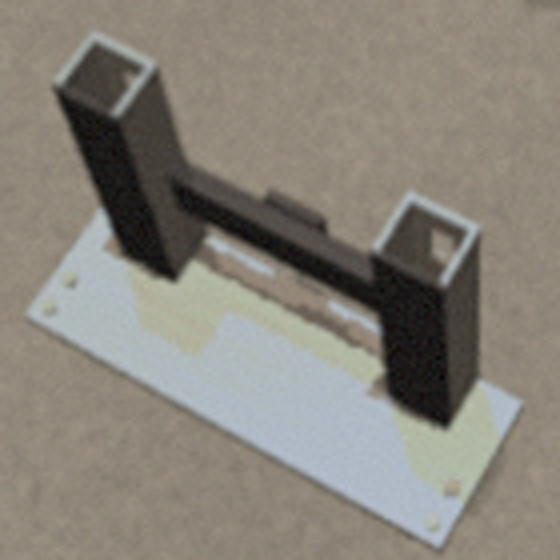

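View pics/sh.png

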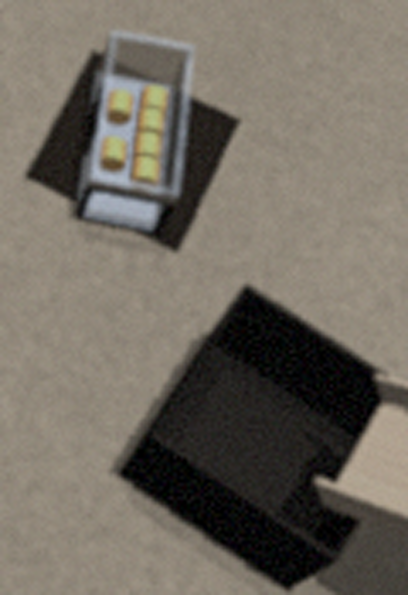

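```bash
python3 - <<'E'
from h import *
c=capture("scene");d=capture("side")
f=lambda pts,s,x,y:[((a+.5)/s-.5+x,(b+.5)/s-.5+y) for a,b in pts]
def go(n,pts,z):
    P=np.array([onz(c,p,z) for p in pts]);print(n,np.round(P[:,:2],4).tolist());return P[:,:2]
T=go("tray",f([(183,22),(52,148),(633,262)],5,125,105),.032)
e=T[2]-T[0];print("len",np.hypot(*e),"depth",np.hypot(*(T[1]-T[0])),"y dir deg from +y",np.degrees(np.arctan2(-e[0],e[1])))
print("mid",(T[1]+T[2])/2)
R=go("rack",f([(97,35),(158,68),(412,195),(480,230)],4,160,200),.197)
e=R[3]-R[0];print(np.hypot(*e),np.degrees(np.arctan2(-e[0],e[1])),R.mean(0))
M=go("mat",f([(92,55),(240,120),(178,250),(28,178)],3.4,340,205),.003);print(M.mean(0))
S=go("shaker",f([(110,32),(193,45),(178,198),(78,188)],3.4,340,205),.06);print(S.mean(0))
B=go("bin",f([(247,285),(120,472),(290,588),(385,365)],3.4,340,205),.09);print((B[1]+B[3])/2)
print("clip",onz(c,(296,185),.02),"collar",onz(c,(332,208),.01))
A=cv2.resize(d["color"][165:225,200:300],None,fx=6,fy=6,interpolation=cv2.INTER_CUBIC)
Bm=cv2.resize(d["color"][265:420,215:315],None,fx=4,fy=4,interpolation=cv2.INTER_CUBIC)
W=np.zeros((600,800,3),np.uint8)
W[:360,:600]=A; cv2.imwrite("pics/s1.png",A)
E
```

```text
tray [[0.4083, -0.4408], [0.513, -0.4405], [0.4116, -0.141]]
len 0.2997711270753532 depth 0.10474412146408553 y dir deg from +y -0.6375806044029028
mid [ 0.46232635 -0.29076399]
rack [[0.6783, -0.0983], [0.6767, -0.0632], [0.6663, 0.0709], [0.6642, 0.1051]]
0.20390212107693328 3.9698759536611257 [0.67139139 0.00361022]
mat [[0.4008, 0.1772], [0.3909, 0.2853], [0.4987, 0.2904], [0.5062, 0.1843]]
[0.4491713  0.23429953]
shaker [[0.4132, 0.1858], [0.3924, 0.236], [0.4957, 0.2747], [0.523, 0.2194]]
[0.45605981 0.22897705]
bin [[0.5392, 0.3331], [0.6744, 0.3201], [0.682, 0.4269], [0.5408, 0.4219]]
[0.60761701 0.37100759]
clip [ 0.41537606 -0.00859682  0.02      ] collar [0.41871019 0.09326365 0.01      ]
```

View pics/s1.png

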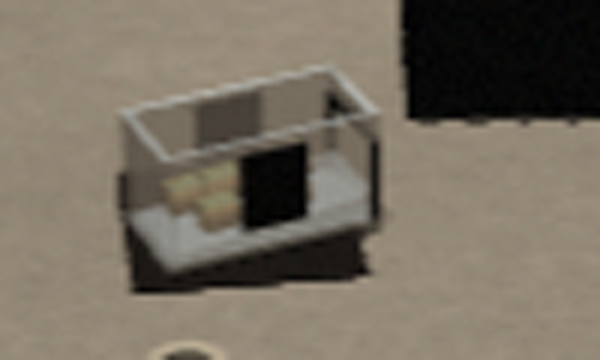

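The outlet end is +x, because the slugs lie at the back end, and I count six slugs. The bin's near corners in my crop were bottom corners, so I'll recompute those.

```bash
python3 - <<'E'
from h import *
c=capture("scene");d=capture("side")
g=lambda a,b,s,x,y:((a+.5)/s-.5+x,(b+.5)/s-.5+y)
for p,z in(((247,285),.09),((120,472),0),((290,588),0),((152,430),.09)):
    print(p,onz(c,g(*p,3.4,340,205),z))
dk=(d["color"].max(2)<40).astype(np.uint8); dk[:130]=0;dk[190:]=0;dk[:,:262]=0;dk[:,310:]=0
ys,xs=np.where(dk);print(xs.min(),xs.max(),ys.min(),ys.max())
for p,z in(((267.5,182),0),((303.5,182.5),0),((266.5,141.5),.09),((302,142),.09)):print(p,onz(d,p,z))
E
```

```text
(247, 285) [0.53922332 0.33309466 0.09      ]
(120, 472) [0.64519306 0.32463139 0.        ]
(290, 588) [0.6536542  0.44330244 0.        ]
(152, 430) [0.64443761 0.32433576 0.09      ]
262 303 130 189
(267.5, 182) [0.53854493 0.34578561 0.        ]
(303.5, 182.5) [0.64925721 0.33285849 0.        ]
(266.5, 141.5) [0.54521069 0.44886553 0.09      ]
(302, 142) [0.65738985 0.43591836 0.09      ]
```

Call:
jog_arm --increments '[{"linear": [30,30,0],"rot": [0,0,0.16]},{"linear": [60,60,0],"rot": [0,0,0.32]},{"linear": [100,90,0],"rot": [0,0,0.48]},{"linear": [140,130,0],"rot": [0,0,0.64]},{"linear": [180,160,0],"rot": [0,0,0.8]},{"linear": [216,181,-40],"rot": [0,0,0.96]},{"linear": [216,181,-80],"rot": [0,0,1.1]},{"linear": [216,181,-100],"rot": [0,0,1.14]},{"linear": [216,181,-100],"rot": [0,0,1.14]},{"linear": [216,181,-100],"rot": [0,0,1.14]}]' --fingers 0.2 --force 25

```text
time_s: 1.65
position: [0.4581, -0.3414, 0.1324]
tool_rot: [2.218, 2.223, 0.0]
wrist_force: [-0.5, 0.3, 1.3]
width: 0.6
grip_force: 0.0
```

Call:
jog_arm --increments '[{"linear": [-1,1,-30],"rot": [0,0,0]},{"linear": [-1,1,-60],"rot": [0,0,0]},{"linear": [-1,1,-90],"rot": [0,0,0]},{"linear": [-1,1,-110],"rot": [0,0,0]},{"linear": [-1,1,-118],"rot": [0,0,0]},{"linear": [-1,1,-124],"rot": [0,0,0]},{"linear": [-1,1,-124],"rot": [0,0,0]},{"linear": [-1,1,-124],"rot": [0,0,0]},{"linear": [-1,1,-124],"rot": [0,0,0]},{"linear": [-1,1,-124],"rot": [0,0,0]}]'

```text
time_s: 2.9
position: [0.4569, -0.3399, 0.0076]
tool_rot: [2.218, 2.224, 0.0]
wrist_force: [-0.1, 0.5, 0.7]
width: 0.6
grip_force: 0.0
```

Call:
jog_arm --increments '[{"linear": [0,0,0]},{"linear": [0,0,0]},{"linear": [0,0,0]},{"linear": [0,0,0]},{"linear": [0,0,0]},{"linear": [0,0,0]},{"linear": [0,0,20]},{"linear": [0,0,50]},{"linear": [0,0,90]},{"linear": [0,0,130]}]' --fingers -1 --force 25

```text
invalid input at $.increments[0]: expected keys linear, rot
```

Call:
jog_arm --increments '[{"linear": [0,0,0],"rot": [0,0,0]},{"linear": [0,0,0],"rot": [0,0,0]},{"linear": [0,0,0],"rot": [0,0,0]},{"linear": [0,0,0],"rot": [0,0,0]},{"linear": [0,0,0],"rot": [0,0,0]},{"linear": [0,0,0],"rot": [0,0,0]},{"linear": [0,0,20],"rot": [0,0,0]},{"linear": [0,0,50],"rot": [0,0,0]},{"linear": [0,0,90],"rot": [0,0,0]},{"linear": [0,0,130],"rot": [0,0,0]}]' --fingers -1 --force 25

```text
time_s: 4.15
position: [0.4564, -0.3395, 0.1379]
tool_rot: [-2.218, -2.224, -0.0]
wrist_force: [0.2, -0.9, 0.1]
width: 0.264
grip_force: 24.6
```

Call:
jog_arm --increments '[{"linear": [8,50,10],"rot": [0,0,0]},{"linear": [16,110,20],"rot": [0,0,0]},{"linear": [24,170,30],"rot": [0,0,0]},{"linear": [32,230,40],"rot": [0,0,0]},{"linear": [40,290,40],"rot": [0,0,0]},{"linear": [50,350,40],"rot": [0,0,0]},{"linear": [60,410,40],"rot": [0,0,0]},{"linear": [80,470,40],"rot": [0,0,0]},{"linear": [100,530,40],"rot": [0,0,0]},{"linear": [120,590,40],"rot": [0,0,0]}]'

```text
time_s: 5.4
position: [0.5763, 0.2501, 0.1769]
tool_rot: [2.218, 2.225, -0.0]
wrist_force: [1.8, 0.0, 0.2]
width: 0.26
grip_force: 24.6
```

Call:
jog_arm --increments '[{"linear": [10,50,-10],"rot": [0,0,0]},{"linear": [19,100,-20],"rot": [0,0,0]},{"linear": [19,115,-40],"rot": [0,0,0]},{"linear": [19,115,-40],"rot": [0,0,0]},{"linear": [19,115,-40],"rot": [0,0,0]},{"linear": [19,115,-40],"rot": [0,0,0]},{"linear": [19,115,-40],"rot": [0,0,0]},{"linear": [19,115,-40],"rot": [0,0,0]},{"linear": [19,115,-40],"rot": [0,0,0]},{"linear": [19,115,-40],"rot": [0,0,0]}]'

```text
time_s: 6.65
position: [0.595, 0.3631, 0.1374]
tool_rot: [2.218, 2.225, 0.0]
wrist_force: [-1.6, 0.0, -0.5]
width: 0.256
grip_force: 24.6
```

Call:
jog_arm --increments '[{"linear": [0,0,0],"rot": [0,0,0]},{"linear": [0,0,0],"rot": [0,0,0]},{"linear": [0,0,0],"rot": [0,0,0]},{"linear": [0,0,0],"rot": [0,0,0]},{"linear": [-10,-50,30],"rot": [0,0,0]},{"linear": [-30,-110,40],"rot": [0,0,0]},{"linear": [-50,-170,40],"rot": [0,0,0]},{"linear": [-70,-230,40],"rot": [0,0,0]},{"linear": [-90,-290,40],"rot": [0,0,0]},{"linear": [-100,-350,40],"rot": [0,0,0]}]' --fingers 0.2

```text
time_s: 7.9
position: [0.4942, 0.0136, 0.1777]
tool_rot: [2.217, 2.225, 0.001]
wrist_force: [0.2, -0.7, -0.3]
width: 0.603
grip_force: 0.0
```

Call:
jog_arm --increments '[{"linear": [-10,-60,0],"rot": [0,0,0]},{"linear": [-20,-120,0],"rot": [0,0,0]},{"linear": [-35,-180,0],"rot": [0,0,0]},{"linear": [-35,-235,-20],"rot": [0,0,0]},{"linear": [-35,-261,-60],"rot": [0,0,0]},{"linear": [-35,-261,-110],"rot": [0,0,0]},{"linear": [-35,-261,-150],"rot": [0,0,0]},{"linear": [-35,-261,-164],"rot": [0,0,0]},{"linear": [-35,-261,-170],"rot": [0,0,0]},{"linear": [-35,-261,-170],"rot": [0,0,0]}]'

```text
time_s: 9.15
position: [0.4613, -0.2464, 0.0084]
tool_rot: [2.216, 2.224, 0.001]
wrist_force: [0.7, -0.3, -0.3]
width: 0.597
grip_force: 0.0
```

Call:
jog_arm --increments '[{"linear": [0,0,0],"rot": [0,0,0]},{"linear": [0,0,0],"rot": [0,0,0]},{"linear": [0,0,0],"rot": [0,0,0]},{"linear": [0,0,0],"rot": [0,0,0]},{"linear": [0,0,0],"rot": [0,0,0]},{"linear": [0,0,0],"rot": [0,0,0]},{"linear": [0,0,20],"rot": [0,0,0]},{"linear": [0,0,50],"rot": [0,0,0]},{"linear": [0,0,100],"rot": [0,0,0]},{"linear": [0,0,150],"rot": [0,0,0]}]' --fingers -1

```text
time_s: 10.4
position: [0.46, -0.2456, 0.1589]
tool_rot: [-2.218, -2.225, -0.0]
wrist_force: [0.8, 0.1, 0.2]
width: 0.262
grip_force: 24.5
```

Call:
jog_arm --increments '[{"linear": [8,55,20],"rot": [0,0,0]},{"linear": [16,115,20],"rot": [0,0,0]},{"linear": [24,175,20],"rot": [0,0,0]},{"linear": [32,235,20],"rot": [0,0,0]},{"linear": [40,295,20],"rot": [0,0,0]},{"linear": [60,355,20],"rot": [0,0,0]},{"linear": [80,415,20],"rot": [0,0,0]},{"linear": [100,475,20],"rot": [0,0,0]},{"linear": [120,535,20],"rot": [0,0,0]},{"linear": [135,590,10],"rot": [0,0,0]}]'

```text
time_s: 11.65
position: [0.5965, 0.3465, 0.1685]
tool_rot: [2.217, 2.224, 0.004]
wrist_force: [0.7, 0.2, 0.2]
width: 0.263
grip_force: 24.5
```

Call:
jog_arm --increments '[{"linear": [0,18,-20],"rot": [0,0,0]},{"linear": [0,18,-30],"rot": [0,0,0]},{"linear": [0,18,-30],"rot": [0,0,0]},{"linear": [0,18,-30],"rot": [0,0,0]},{"linear": [0,18,-30],"rot": [0,0,0]},{"linear": [0,18,-30],"rot": [0,0,0]},{"linear": [0,18,-30],"rot": [0,0,0]},{"linear": [0,18,-30],"rot": [0,0,0]},{"linear": [0,18,-30],"rot": [0,0,0]},{"linear": [0,18,-30],"rot": [0,0,0]}]'

```text
time_s: 12.9
position: [0.5953, 0.3622, 0.1373]
tool_rot: [2.218, 2.225, -0.0]
wrist_force: [0.5, -1.0, -0.3]
width: 0.255
grip_force: 24.6
```

Call:
jog_arm --increments '[{"linear": [0,0,0],"rot": [0,0,0]},{"linear": [0,0,0],"rot": [0,0,0]},{"linear": [0,0,0],"rot": [0,0,0]},{"linear": [0,0,0],"rot": [0,0,0]},{"linear": [-10,-50,30],"rot": [0,0,0]},{"linear": [-30,-110,40],"rot": [0,0,0]},{"linear": [-50,-170,40],"rot": [0,0,0]},{"linear": [-70,-230,40],"rot": [0,0,0]},{"linear": [-90,-290,40],"rot": [0,0,0]},{"linear": [-100,-350,40],"rot": [0,0,0]}]' --fingers 0.2

```text
time_s: 14.15
position: [0.4946, 0.0126, 0.1777]
tool_rot: [2.217, 2.225, 0.001]
wrist_force: [1.6, -0.3, -0.5]
width: 0.596
grip_force: 0.0
```

Call:
jog_arm --increments '[{"linear": [-20,-60,0],"rot": [0,0,0]},{"linear": [-40,-120,0],"rot": [0,0,0]},{"linear": [-41,-175,-10],"rot": [0,0,0]},{"linear": [-41,-193,-50],"rot": [0,0,0]},{"linear": [-41,-193,-100],"rot": [0,0,0]},{"linear": [-41,-193,-140],"rot": [0,0,0]},{"linear": [-41,-193,-160],"rot": [0,0,0]},{"linear": [-41,-193,-170],"rot": [0,0,0]},{"linear": [-41,-193,-170],"rot": [0,0,0]},{"linear": [-41,-193,-170],"rot": [0,0,0]}]'

```text
time_s: 15.4
position: [0.4557, -0.1794, 0.0084]
tool_rot: [2.216, 2.223, 0.001]
wrist_force: [-0.3, 0.8, -0.4]
width: 0.598
grip_force: 0.0
```

Call:
jog_arm --increments '[{"linear": [0,0,0],"rot": [0,0,0]},{"linear": [0,0,0],"rot": [0,0,0]},{"linear": [0,0,0],"rot": [0,0,0]},{"linear": [0,0,0],"rot": [0,0,0]},{"linear": [0,0,0],"rot": [0,0,0]},{"linear": [0,0,0],"rot": [0,0,0]},{"linear": [0,0,20],"rot": [0,0,0]},{"linear": [0,0,50],"rot": [0,0,0]},{"linear": [0,0,100],"rot": [0,0,0]},{"linear": [0,0,150],"rot": [0,0,0]}]' --fingers -1

```text
time_s: 16.65
position: [0.4542, -0.1786, 0.1586]
tool_rot: [-2.218, -2.224, 0.0]
wrist_force: [0.5, -0.2, -0.3]
width: 0.258
grip_force: 24.5
```

Call:
jog_arm --increments '[{"linear": [8,55,20],"rot": [0,0,0]},{"linear": [16,115,20],"rot": [0,0,0]},{"linear": [24,175,20],"rot": [0,0,0]},{"linear": [40,235,20],"rot": [0,0,0]},{"linear": [60,295,20],"rot": [0,0,0]},{"linear": [80,355,20],"rot": [0,0,0]},{"linear": [100,415,20],"rot": [0,0,0]},{"linear": [120,475,20],"rot": [0,0,0]},{"linear": [141,530,10],"rot": [0,0,0]},{"linear": [141,541,-20],"rot": [0,0,0]}]'

```text
time_s: 17.9
position: [0.5981, 0.367, 0.1378]
tool_rot: [2.213, 2.228, 0.009]
wrist_force: [0.4, -0.6, -0.4]
width: 0.26
grip_force: 24.6
```

Call:
jog_arm --increments '[{"linear": [0,0,0],"rot": [0,0,0]},{"linear": [0,0,0],"rot": [0,0,0]},{"linear": [0,0,0],"rot": [0,0,0]},{"linear": [0,0,0],"rot": [0,0,0]},{"linear": [0,0,0],"rot": [0,0,0]},{"linear": [0,0,0],"rot": [0,0,0]},{"linear": [0,0,0],"rot": [0,0,0]},{"linear": [0,0,0],"rot": [0,0,0]},{"linear": [0,0,0],"rot": [0,0,0]},{"linear": [0,0,0],"rot": [0,0,0]}]'

```text
time_s: 19.15
position: [0.5957, 0.3621, 0.1373]
tool_rot: [2.218, 2.225, -0.0]
wrist_force: [-0.2, -0.7, 0.4]
width: 0.261
grip_force: 24.6
```

Call:
jog_arm --increments '[{"linear": [0,0,0],"rot": [0,0,0]},{"linear": [0,0,0],"rot": [0,0,0]},{"linear": [0,0,0],"rot": [0,0,0]},{"linear": [0,0,0],"rot": [0,0,0]},{"linear": [-10,-50,40],"rot": [0,0,0.17]},{"linear": [-30,-110,50],"rot": [0,0,0.34]},{"linear": [-50,-170,50],"rot": [0,0,0.51]},{"linear": [-70,-230,50],"rot": [0,0,0.68]},{"linear": [-90,-290,50],"rot": [0,0,0.85]},{"linear": [-110,-350,50],"rot": [0,0,1.02]}]' --fingers 0.2

```text
time_s: 20.4
position: [0.4888, 0.021, 0.1877]
tool_rot: [0.858, 3.021, 0.0]
wrist_force: [0.1, -0.4, 0.8]
width: 0.6
grip_force: 0.0
```

Call:
jog_arm --increments '[{"linear": [-20,-60,0],"rot": [0,0,0.17]},{"linear": [-30,-120,0],"rot": [0,0,0.34]},{"linear": [-30,-180,0],"rot": [0,0,0.5]},{"linear": [-30,-240,0],"rot": [0,0,0.55]},{"linear": [-30,-295,10],"rot": [0,0,0.55]},{"linear": [-30,-300,20],"rot": [0,0,0.55]},{"linear": [-30,-300,20],"rot": [0,0,0.55]},{"linear": [-30,-300,20],"rot": [0,0,0.55]},{"linear": [-30,-300,20],"rot": [0,0,0.55]},{"linear": [-30,-300,20],"rot": [0,0,0.55]}]'

```text
time_s: 21.65
position: [0.4595, -0.2762, 0.2071]
tool_rot: [-0.011, -3.141, -0.001]
wrist_force: [-0.2, -0.1, -0.1]
width: 0.599
grip_force: 0.0
```

```bash
python3 - <<'E'
from h import *
s=readout.observe();print(s["position"],s["tool_rot"],s["joints"])
w=capture("wrist");c=capture("scene")
for ce,st in blobs(red(c["color"]),3): print(np.round(ce,1),st[4])
A=np.zeros((420,800,3),np.uint8);A[:,:560]=w["color"]
A[:360,560:]=cv2.resize(c["color"][270:390,370:450],(240,360),interpolation=cv2.INTER_CUBIC)
cv2.imwrite("pics/w1.png",A)
E
```

```text
[ 0.45947367 -0.27619056  0.2071098 ] [-1.12934870e-02 -3.14107980e+00 -8.51085973e-04] [-6.59657042e-01  3.06479298e-01 -8.32848093e-02  1.18175298e+00
  1.29020698e-04 -6.52466289e-01]
[400.8 328.7] 207
```

View pics/w1.png

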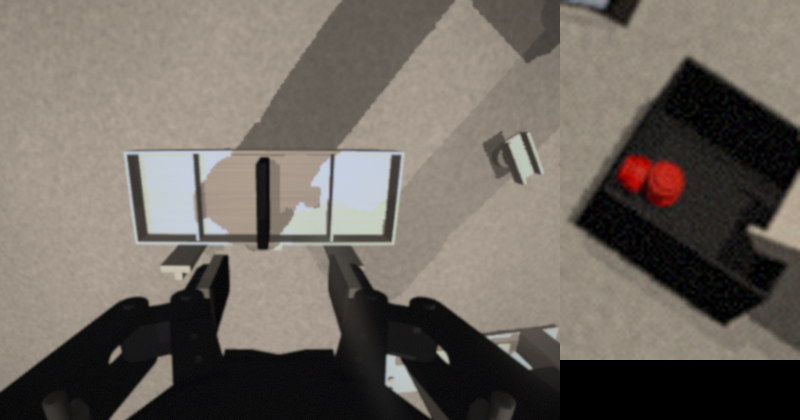

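The wrist view shows the tray empty, with rim corners (124,152), (404,152), (394,243) and (136,243). The spine is at column 263. The red caps lie in the bin.

```bash
python3 - <<'E'
from h import *
w=capture("wrist")
P=np.array([onz(w,p,.032) for p in((124,151),(404,151),(394,243),(136,243))]);print(np.round(P,4)[:,:2].tolist(),P.mean(0))
for a,b in((0,1),(3,2)): e=P[b]-P[a];print(np.hypot(*e[:2]),np.degrees(np.arctan2(-e[0],e[1])))
im=w["color"][155:250,240:290].max(2)<45
for r in range(5,90,8):
    x=np.where(im[r])[0]; print(r+155, (x.min()+240,x.max()+240) if len(x) else None, end=' ')
print()
for p in((263,158),(262.5,247)):print(onz(w,p,.07))
E
```

```text
[[0.4086, -0.4406], [0.4114, -0.1421], [0.5158, -0.1428], [0.5135, -0.442]] [ 0.46232817 -0.29186304  0.032     ]
0.29857602253975624 -0.5399335378735298
0.2991883076805064 -0.4332429390345635
160 (np.int64(260), np.int64(268)) 168 (np.int64(258), np.int64(268)) 176 (np.int64(258), np.int64(268)) 184 (np.int64(258), np.int64(269)) 192 (np.int64(258), np.int64(269)) 200 (np.int64(258), np.int64(269)) 208 (np.int64(258), np.int64(268)) 216 (np.int64(258), np.int64(269)) 224 (np.int64(258), np.int64(269)) 232 (np.int64(258), np.int64(268)) 240 (np.int64(258), np.int64(268)) 
[ 0.41485862 -0.28997225  0.07      ]
[ 0.50378994 -0.29245948  0.07      ]
```

Call:
jog_arm --increments '[{"linear": [6,-15.5,-20],"rot": [0,0,0]},{"linear": [6,-15.5,-60],"rot": [0,0,0]},{"linear": [6,-15.5,-100],"rot": [0,0,0]},{"linear": [6,-15.5,-140],"rot": [0,0,0]},{"linear": [6,-15.5,-160],"rot": [0,0,0]},{"linear": [6,-15.5,-168],"rot": [0,0,0]},{"linear": [6,-15.5,-168],"rot": [0,0,0]},{"linear": [6,-15.5,-168],"rot": [0,0,0]},{"linear": [6,-15.5,-168],"rot": [0,0,0]},{"linear": [6,-15.5,-168],"rot": [0,0,0]}]'

```text
time_s: 23.05
position: [0.466, -0.2931, 0.04]
tool_rot: [0.013, 3.141, -0.001]
wrist_force: [-0.2, -0.4, 0.5]
width: 0.597
grip_force: 0.0
```

Call:
jog_arm --increments '[{"linear": [0,0,0],"rot": [0,0,0]},{"linear": [0,0,0],"rot": [0,0,0]},{"linear": [0,0,0],"rot": [0,0,0]},{"linear": [0,0,0],"rot": [0,0,0]},{"linear": [0,0,0],"rot": [0,0,0]},{"linear": [0,0,0],"rot": [0,0,0]},{"linear": [0,0,0],"rot": [0,0,0]},{"linear": [0,0,0],"rot": [0,0,0]},{"linear": [0,0,0],"rot": [0,0,0]},{"linear": [0,0,0],"rot": [0,0,0]}]' --fingers -1 --force 80

```text
time_s: 24.3
position: [0.4656, -0.2928, 0.0396]
tool_rot: [0.014, 3.141, 0.0]
wrist_force: [-0.6, 0.8, 4.4]
width: 0.126
grip_force: 80.1
```

```bash
python3 - <<'E'
from h import *
d=capture("side");crop(d["color"],310,145,90,145,4,"pics/rs.png")
E
```

```text
(no output)
```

View pics/rs.png

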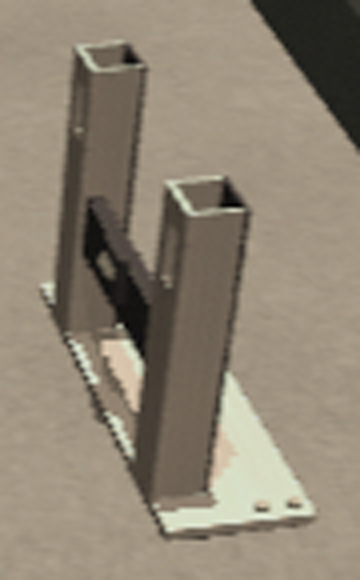

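The side crop shows the uprights' top front corners at crop positions (187,213), (163,182), (90,70) and (73,45). I'll triangulate these against the scene corners.

```bash
python3 - <<'E'
from h import *
c=capture("scene");d=capture("side")
g=lambda a,b,s,x,y:((a+.5)/s-.5+x,(b+.5)/s-.5+y)
S=[(97,35),(158,68),(412,195),(480,230)];D=[(187,213),(163,182),(90,70),(73,45)]
Q=[];O=[]
for a,b in zip(S,D):
    pa,pb=g(*a,4,160,200),g(*b,4,310,145)
    P,e=two(c,pa,d,pb);Q.append(P);O.append(onz(d,pb,.197));print(np.round(P,4),round(e,4),np.round(O[-1],4),np.round(onz(c,pa,.197),4))
for Q in(np.array(Q),np.array(O)):
    e=Q[3]-Q[0];print(np.hypot(*e[:2]),np.degrees(np.arctan2(-e[0],e[1])),Q.mean(0))
    e=Q[2]-Q[1];print(np.degrees(np.arctan2(-e[0],e[1])))
print("front bottom near",onz(d,g(148,500,4,310,145),0))
s=readout.observe();print(s["position"],s["tool_rot"],s["joints"])
E
```

```text
[ 0.6776 -0.0984  0.1964] 0.0012 [ 0.6768 -0.099   0.197 ] [ 0.6783 -0.0983  0.197 ]
[ 0.6747 -0.0637  0.1951] 0.0025 [ 0.6726 -0.0662  0.197 ] [ 0.6767 -0.0632  0.197 ]
[0.665  0.0708 0.1959] 0.0019 [0.6637 0.0695 0.197 ] [0.6663 0.0709 0.197 ]
[0.6625 0.1052 0.196 ] 0.0027 [0.661  0.1043 0.197 ] [0.6642 0.1051 0.197 ]
0.20421784970420442 4.23065457559883 [0.66995256 0.00346945 0.19586691]
4.1464583865305356
0.20395297160681816 4.442264840400556 [0.66851466 0.00214636 0.197     ]
3.7773039984754644
front bottom near [ 0.6785138  -0.09139298  0.        ]
[ 0.46562321 -0.2928221   0.03960366] [ 1.35199852e-02  3.14127006e+00 -8.92809848e-05] [-6.76801732e-01  4.61434946e-01 -3.15551657e-01  7.93544716e-01
  1.38368122e-04 -6.68193793e-01]
```

Call:
jog_arm --increments '[{"linear": [0,0,10],"rot": [0,0,0]},{"linear": [0,0,30],"rot": [0,0,0]},{"linear": [0,0,60],"rot": [0,0,0]},{"linear": [0,0,94],"rot": [0,0,0]},{"linear": [0,40,94],"rot": [0,0,0.02]},{"linear": [0,80,94],"rot": [0,0,0.04]},{"linear": [0,120,94],"rot": [0,0,0.06]},{"linear": [0,160,94],"rot": [0,0,0.08]},{"linear": [20,200,94],"rot": [0,0,0.081]},{"linear": [40,240,94],"rot": [0,0,0.081]}]'

```text
time_s: 25.7
position: [0.5051, -0.0514, 0.133]
tool_rot: [0.113, -3.138, -0.0]
wrist_force: [1.1, -0.8, -4.1]
width: 0.123
grip_force: 79.1
```

Call:
jog_arm --increments '[{"linear": [15,20,0],"rot": [0,0,0]},{"linear": [30,35,0],"rot": [0,0,0]},{"linear": [45,44,0],"rot": [0,0,0]},{"linear": [60,48,0],"rot": [0,0,0]},{"linear": [65,49,0],"rot": [0,0,0]},{"linear": [65,49,0],"rot": [0,0,0]},{"linear": [65,49,0],"rot": [0,0,0]},{"linear": [65,49,0],"rot": [0,0,0]},{"linear": [65,49,0],"rot": [0,0,0]},{"linear": [65,49,0],"rot": [0,0,0]}]'

```text
time_s: 26.95
position: [0.5704, -0.0038, 0.1334]
tool_rot: [-0.113, 3.14, 0.0]
wrist_force: [0.6, -0.2, -3.5]
width: 0.128
grip_force: 79.1
```

```bash
python3 - <<'E'
from h import *
s=readout.observe();print(s["position"],s["tool_rot"],s["width"],s["wrist_force"],s["wrist_torque"])
c=capture("scene");d=capture("side");w=capture("wrist")
A=np.zeros((600,800,3),np.uint8)
A[:,:400]=cv2.resize(c["color"][190:340,150:290],(400,600)[:2],interpolation=cv2.INTER_CUBIC)
A[:,400:]=cv2.resize(d["color"][130:280,260:380],(400,600),interpolation=cv2.INTER_CUBIC)
cv2.imwrite("pics/ap.png",A)
E
```

```text
[ 0.57040265 -0.00383752  0.13344041] [-1.13426620e-01  3.13951085e+00  1.25039896e-04] 0.12803795938140772 [ 0.59787906 -0.22047015 -3.46848358] [-0.00106648 -0.01621348 -0.00357715]
```

View pics/ap.png

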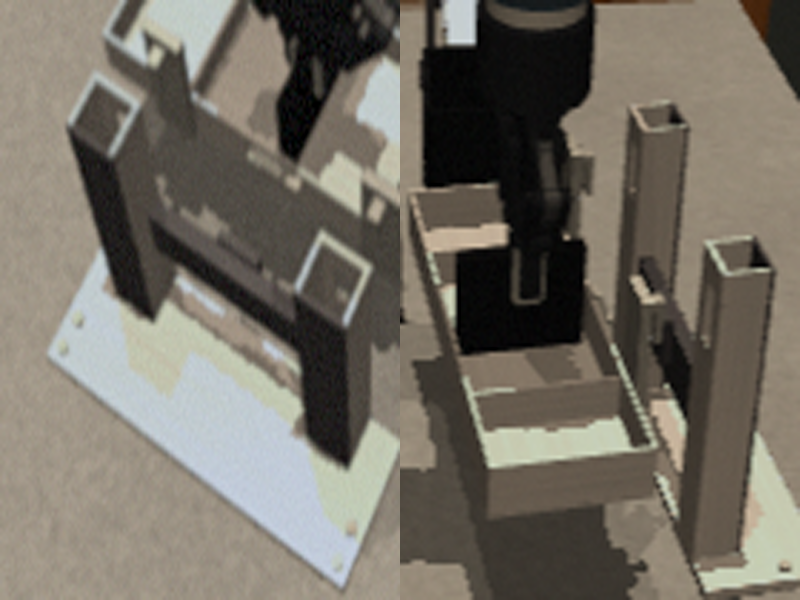

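The tray is level in front of the uprights. I'll use the visible rim corners, side (655,447)/(487,470) and scene (107,37), to check the camera bias against the arm.

```bash
python3 - <<'E'
from h import *
c=capture("scene");d=capture("side")
s=readout.observe();p=s["position"];a=np.radians(4.13)
R=np.array([[np.cos(a),-np.sin(a)],[np.sin(a),np.cos(a)]])
org=p[:2]+R@[.0077,0]
z0=p[2]-.0396
f=lambda x,y:org+R@[x,y]
for n,k,px,X in(("side back",d,(260+255.5/3.333-.5,130+447.5/4-.5),(.042,-.150)),("side front",d,(260+87.5/3.333-.5,130+470.5/4-.5),(-.064,-.150)),("scene back",c,(150+107.5/2.857-.5,190+37.5/4-.5),(.042,-.150))):
    print(n,np.round(onz(k,px,z0+.032)[:2],4),"expected",np.round(f(*X),4))
E
```

```text
side back [ 0.6291 -0.1488] expected [ 0.6309 -0.1498]
side front [ 0.524  -0.1584] expected [ 0.5252 -0.1574]
scene back [ 0.6304 -0.1456] expected [ 0.6309 -0.1498]
```

Call:
jog_arm --increments '[{"linear": [0,-2,0],"rot": [0,0,0]},{"linear": [8,-1,0],"rot": [0,0,0]},{"linear": [16,-0.8,0],"rot": [0,0,0]},{"linear": [22,-0.4,0],"rot": [0,0,0]},{"linear": [27,0,0],"rot": [0,0,0]},{"linear": [31,0.3,0],"rot": [0,0,0]},{"linear": [34,0.5,0],"rot": [0,0,0]},{"linear": [36,0.6,0],"rot": [0,0,0]},{"linear": [36,0.6,0],"rot": [0,0,0]},{"linear": [36,0.6,0],"rot": [0,0,0]}]'

```text
time_s: 28.45
position: [0.6064, -0.0031, 0.1334]
tool_rot: [0.114, -3.139, -0.0]
wrist_force: [0.4, -0.4, -3.8]
width: 0.124
grip_force: 79.1
```

```bash
python3 - <<'E'
from h import *
s=readout.observe();print(s["position"],s["tool_rot"],s["wrist_force"],s["wrist_torque"])
E
```

```text
[ 0.60635749 -0.00314552  0.13335604] [ 1.13688159e-01 -3.13933517e+00 -1.32784147e-04] [ 0.41942128 -0.38941401 -3.78527932] [-0.04069003 -0.03642526  0.02161375]
```

No contact, so the lips are in the slots. I'll go forward gently.

Call:
jog_arm --increments '[{"linear": [1,0,0],"rot": [0,0,0]},{"linear": [2,0.1,0],"rot": [0,0,0]},{"linear": [3,0.2,0],"rot": [0,0,0]},{"linear": [3.5,0.3,0],"rot": [0,0,0]},{"linear": [4,0.3,0],"rot": [0,0,0]},{"linear": [4.5,0.3,0],"rot": [0,0,0]},{"linear": [5,0.4,0],"rot": [0,0,0]},{"linear": [5,0.4,0],"rot": [0,0,0]},{"linear": [5,0.4,0],"rot": [0,0,0]},{"linear": [5,0.4,0],"rot": [0,0,0]}]'

```text
time_s: 29.7
position: [0.6115, -0.0028, 0.1334]
tool_rot: [-0.114, 3.139, 0.0]
wrist_force: [-0.7, -0.0, -3.6]
width: 0.129
grip_force: 79.1
```

Call:
jog_arm --increments '[{"linear": [0.5,0,0],"rot": [0,0,0]},{"linear": [0.5,0,0],"rot": [0,0,0]},{"linear": [1,0,0],"rot": [0,0,0]},{"linear": [1,0,0],"rot": [0,0,0]},{"linear": [1,0,0],"rot": [0,0,0]},{"linear": [1,0,0],"rot": [0,0,0]},{"linear": [1,0,0],"rot": [0,0,0]},{"linear": [1,0,0],"rot": [0,0,0]},{"linear": [1,0,0],"rot": [0,0,0]},{"linear": [1,0,0],"rot": [0,0,0]}]'

```text
time_s: 30.95
position: [0.6116, -0.0028, 0.1332]
tool_rot: [0.114, -3.138, -0.0]
wrist_force: [-4.4, 0.1, -0.8]
width: 0.124
grip_force: 79.3
```

Call:
jog_arm --increments '[{"linear": [-0.8,0,0],"rot": [0,0,0]},{"linear": [-0.8,0,-2],"rot": [0,0,0]},{"linear": [-0.8,0,-4],"rot": [0,0,0]},{"linear": [-0.8,0,-6],"rot": [0,0,0]},{"linear": [-0.8,0,-8],"rot": [0,0,0]},{"linear": [-0.8,0,-10],"rot": [0,0,0]},{"linear": [-0.8,0,-10],"rot": [0,0,0]},{"linear": [-0.8,0,-10],"rot": [0,0,0]},{"linear": [-0.8,0,-10],"rot": [0,0,0]},{"linear": [-0.8,0,-10],"rot": [0,0,0]}]'

```text
time_s: 32.2
position: [0.6116, -0.0028, 0.1236]
tool_rot: [0.114, -3.14, -0.0]
wrist_force: [-5.8, -0.3, 2.0]
width: 0.128
grip_force: 79.7
```

Call:
jog_arm --increments '[{"linear": [0,0,-1],"rot": [0,0,0]},{"linear": [0,0,-2],"rot": [0,0,0]},{"linear": [0,0,-3],"rot": [0,0,0]},{"linear": [0,0,-4],"rot": [0,0,0]},{"linear": [0,0,-5],"rot": [0,0,0]},{"linear": [0,0,-6],"rot": [0,0,0]},{"linear": [0,0,-6],"rot": [0,0,0]},{"linear": [0,0,-6],"rot": [0,0,0]},{"linear": [0,0,-6],"rot": [0,0,0]},{"linear": [0,0,-6],"rot": [0,0,0]}]'

```text
time_s: 33.45
position: [0.6116, -0.0028, 0.1179]
tool_rot: [-0.114, 3.139, -0.0]
wrist_force: [-6.5, -0.8, 2.9]
width: 0.127
grip_force: 80.0
```

Call:
jog_arm --increments '[{"linear": [-0.5,0,-1],"rot": [0,0,0]},{"linear": [-0.5,0,-2],"rot": [0,0,0]},{"linear": [-0.5,0,-3],"rot": [0,0,0]},{"linear": [-0.5,0,-4],"rot": [0,0,0]},{"linear": [-0.5,0,-5],"rot": [0,0,0]},{"linear": [-0.5,0,-6],"rot": [0,0,0]},{"linear": [-0.5,0,-7],"rot": [0,0,0]},{"linear": [-0.5,0,-8],"rot": [0,0,0]},{"linear": [-0.5,0,-8],"rot": [0,0,0]},{"linear": [-0.5,0,-8],"rot": [0,0,0]}]'

```text
time_s: 34.7
position: [0.6117, -0.0027, 0.1096]
tool_rot: [-0.114, 3.139, 0.0]
wrist_force: [-0.8, 0.6, -3.2]
width: 0.125
grip_force: 79.5
```

```bash
python3 - <<'E'
from h import *
s=readout.observe();print(s["position"],s["tool_rot"],s["wrist_force"],s["wrist_torque"])
E
```

```text
[ 0.61166843 -0.00271489  0.10959786] [-1.13840191e-01  3.13858646e+00  1.53550401e-04] [-0.75399115  0.63136505 -3.23498606] [0.02532085 0.24810031 0.04430336]
```

Call:
jog_arm --increments '[{"linear": [0,0,-0.5],"rot": [0,0,0]},{"linear": [0,0,-1],"rot": [0,0,0]},{"linear": [0,0,-1.5],"rot": [0,0,0]},{"linear": [0,0,-2],"rot": [0,0,0]},{"linear": [0,0,-2],"rot": [0,0,0]},{"linear": [0,0,-2],"rot": [0,0,0]},{"linear": [0,0,-2],"rot": [0,0,0]},{"linear": [0,0,-2],"rot": [0,0,0]},{"linear": [0,0,-2],"rot": [0,0,0]},{"linear": [0,0,-2],"rot": [0,0,0]}]'

```text
time_s: 35.95
position: [0.6116, -0.0028, 0.1093]
tool_rot: [-0.114, 3.138, -0.0]
wrist_force: [-5.5, 1.0, 9.0]
width: 0.122
grip_force: 81.2
```

Call:
jog_arm --increments '[{"linear": [0,0,0.5],"rot": [0,0,0]},{"linear": [0,0,1],"rot": [0,0,0]},{"linear": [0,0,2],"rot": [0,0,0]},{"linear": [0,0,3],"rot": [0,0,0]},{"linear": [0,0,4],"rot": [0,0,0]},{"linear": [0,0,4],"rot": [0,0,0]},{"linear": [0,0,4],"rot": [0,0,0]},{"linear": [0,0,4],"rot": [0,0,0]},{"linear": [0,0,4],"rot": [0,0,0]},{"linear": [0,0,4],"rot": [0,0,0]}]'

```text
time_s: 37.2
position: [0.6113, -0.0028, 0.111]
tool_rot: [0.114, -3.139, -0.0]
wrist_force: [4.3, -0.0, -10.2]
width: 0.125
grip_force: 78.2
```

The catch holds against the upward pull, so the tray is locked. I'll release and lift.

Call:
jog_arm --increments '[{"linear": [0,0,-2],"rot": [0,0,0]},{"linear": [0,0,-2],"rot": [0,0,0]},{"linear": [0,0,-2],"rot": [0,0,0]},{"linear": [0,0,-2],"rot": [0,0,0]},{"linear": [0,0,-2],"rot": [0,0,0]},{"linear": [0,0,-2],"rot": [0,0,0]},{"linear": [0,0,-2],"rot": [0,0,0]},{"linear": [0,0,-2],"rot": [0,0,0]},{"linear": [0,0,-2],"rot": [0,0,0]},{"linear": [0,0,-2],"rot": [0,0,0]}]' --fingers 0.0

```text
time_s: 38.45
position: [0.6112, -0.0028, 0.1093]
tool_rot: [0.114, -3.14, -0.0]
wrist_force: [-1.1, -0.0, -0.8]
width: 0.503
grip_force: 0.0
```

Call:
jog_arm --increments '[{"linear": [0,0,5],"rot": [0,0,0]},{"linear": [0,0,15],"rot": [0,0,0]},{"linear": [0,0,35],"rot": [0,0,0]},{"linear": [0,0,60],"rot": [0,0,0]},{"linear": [-20,0,90],"rot": [0,0,0]},{"linear": [-60,20,100],"rot": [0,0,0.04]},{"linear": [-110,50,110],"rot": [0,0,0.08]},{"linear": [-150,90,110],"rot": [0,0,0.12]},{"linear": [-190,130,110],"rot": [0,0,0.16]},{"linear": [-200,160,110],"rot": [0,0,0.2]}]'

```text
time_s: 39.7
position: [0.4088, 0.1584, 0.2204]
tool_rot: [-0.43, 3.112, 0.001]
wrist_force: [-0.3, -0.3, 0.4]
width: 0.503
grip_force: 0.0
```

```bash
python3 - <<'E'
from h import *
s=readout.observe();print(s["position"],s["tool_rot"],s["width"],s["wrist_force"],s["joints"])
c=capture("scene");d=capture("side");w=capture("wrist")
A=np.zeros((600,800,3),np.uint8)
A[:,:400]=cv2.resize(c["color"][180:330,150:290],(400,600),interpolation=cv2.INTER_CUBIC)
A[:300,400:]=cv2.resize(d["color"][130:280,240:440],(400,300),interpolation=cv2.INTER_CUBIC)
A[300:,400:]=cv2.resize(c["color"][195:285,330:450],(400,300),interpolation=cv2.INTER_CUBIC)
cv2.imwrite("pics/hung.png",A);cv2.imwrite("pics/w2.png",w["color"])
E
```

```text
[0.40880626 0.15837274 0.22044192] [-4.30234766e-01  3.11152977e+00  5.63907293e-04] 0.5030077437907291 [-0.25298112 -0.32340983  0.35620476] [ 2.24480904e-01  1.05910539e-01 -3.02388102e-01  1.16200906e+00
  3.17754655e-04 -5.03188464e-02]
```

View pics/hung.png

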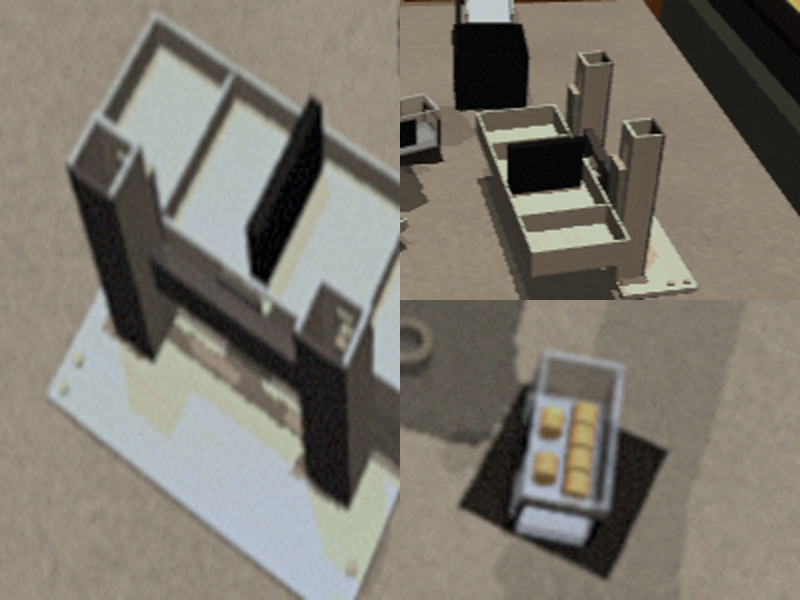

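The tray hangs on the rack. The shaker is on its mat with six slugs. Now I'll fix the shaker pose from its rim corners in both views.

```bash
python3 - <<'E'
from h import *
c=capture("scene");d=capture("side")
g=lambda a,b,s,x,y:((a+.5)/s-.5+x,(b+.5)/s-.5+y)
S=[g(*p,10/3,330,195) for p in((143,52),(225,63),(210,212),(112,200))]
D=[g(*p,6,200,165) for p in((165,160),(125,113),(330,68),(378,112))]
# order: back-right(-y), back-left(+y), front-left, front-right
for n,k,P in(("scene",c,S),("side",d,D)):
    Q=np.array([onz(k,p,.063) for p in P])[:,:2];print(n,np.round(Q,4).tolist(),Q.mean(0))
    for a,b in((0,3),(1,2),(0,1),(3,2)): e=Q[b]-Q[a];print(round(np.hypot(*e),4),round(np.degrees(np.arctan2(e[1],e[0])),1),end='; ')
    print()
for a,b in zip(S,D): print(np.round(two(c,a,d,b)[0],4),round(two(c,a,d,b)[1],4))
E
```

```text
scene [[0.4057, 0.1828], [0.3833, 0.2328], [0.487, 0.2713], [0.513, 0.2152]] [0.44724342 0.22550398]
0.1121 16.8; 0.1105 20.4; 0.0548 114.0; 0.0618 114.9; 
side [[0.413, 0.188], [0.3957, 0.2336], [0.4934, 0.2698], [0.5123, 0.2243]] [0.45357246 0.22894056]
0.1057 20.1; 0.1042 20.4; 0.0487 110.8; 0.0493 112.5; 
[0.4111 0.1828 0.0675] 0.0045
[0.3918 0.2319 0.0672] 0.0098
[0.4909 0.2704 0.0645] 0.0058
[0.513  0.2159 0.0666] 0.0034
```

View pics/w2.png

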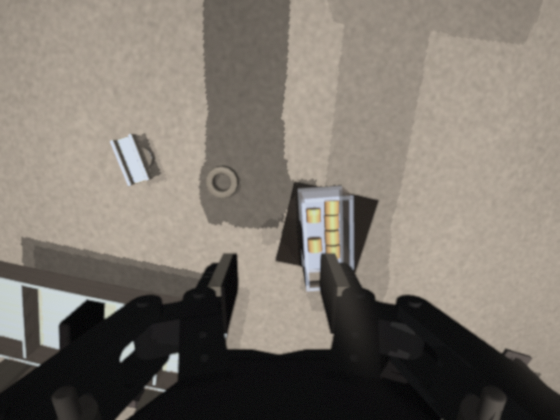

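```bash
python3 - <<'E'
from h import *
w=capture("wrist");im=w["color"].copy()
a=np.radians(19.5);R=np.array([[np.cos(a),-np.sin(a)],[np.sin(a),np.cos(a)]]);o=np.array([.454,.227])
A=cv2.resize(im[170:305,260:395],None,fx=4.4,fy=4.4,interpolation=cv2.INTER_CUBIC)
def pr(X,col):
    P=(proj(w,X)-[260,170]+.5)*4.4-.5; cv2.polylines(A,[np.int32(P)],True,col,1); print(np.round(P).tolist())
L=[(-.054,-.027),(-.054,.027),(.054,.027),(.054,-.027)]
pr([[*(o+R@l),.063] for l in L],(0,0,255)); pr([[*(o+R@l),.003] for l in L],(0,255,0))
cv2.imwrite("pics/w3.png",A)
E
```

```text
[[189.0, 162.0], [416.0, 147.0], [414.0, 549.0], [208.0, 562.0]]
[[172.0, 109.0], [364.0, 96.0], [367.0, 445.0], [190.0, 456.0]]
```

View pics/w3.png

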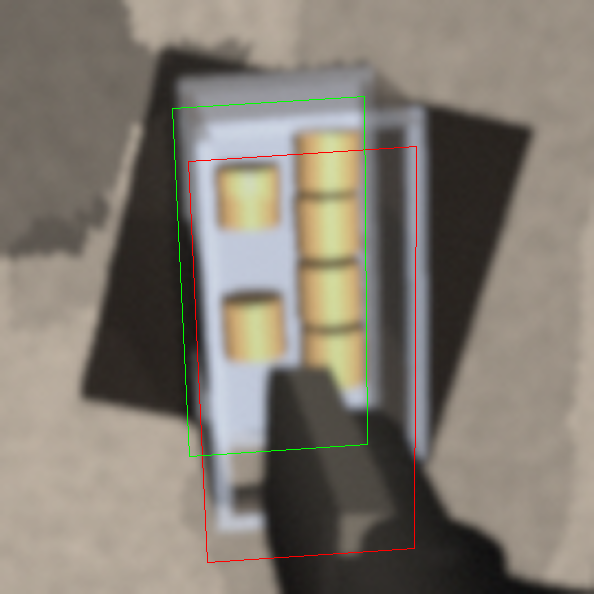

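The wrist crop shows the rim about 10 mm closer than my first estimate (observed back edge at y≈115 against 155 predicted). The corrected shaker centre is about (0.444, 0.227) with yaw about 20°. I'll grip it there.

Call:
jog_arm --increments '[{"linear": [10,20,0],"rot": [0,0,0.02]},{"linear": [20,40,0],"rot": [0,0,0.04]},{"linear": [35,69,-20],"rot": [0,0,0.08]},{"linear": [35,69,-60],"rot": [0,0,0.08]},{"linear": [35,69,-100],"rot": [0,0,0.08]},{"linear": [35,69,-140],"rot": [0,0,0.08]},{"linear": [35,69,-170],"rot": [0,0,0.08]},{"linear": [35,69,-190],"rot": [0,0,0.08]},{"linear": [35,69,-197],"rot": [0,0,0.08]},{"linear": [35,69,-197],"rot": [0,0,0.08]}]' --fingers 1

```text
time_s: 41.25
position: [0.4466, 0.2257, 0.0223]
tool_rot: [0.549, -3.093, 0.0]
wrist_force: [0.1, -0.1, 0.7]
width: 0.999
grip_force: 0.0
```

Call:
jog_arm --increments '[{"linear": [0,0,0],"rot": [0,0,0]},{"linear": [0,0,0],"rot": [0,0,0]},{"linear": [0,0,0],"rot": [0,0,0]},{"linear": [0,0,0],"rot": [0,0,0]},{"linear": [0,0,0],"rot": [0,0,0]},{"linear": [0,0,0],"rot": [0,0,0]},{"linear": [0,0,0],"rot": [0,0,0]},{"linear": [0,0,0],"rot": [0,0,0]},{"linear": [0,0,0],"rot": [0,0,0]},{"linear": [0,0,0],"rot": [0,0,0]}]' --fingers -1 --force 45

```text
time_s: 42.5
position: [0.4473, 0.2266, 0.0235]
tool_rot: [-0.55, 3.091, 0.001]
wrist_force: [0.5, -1.5, 6.3]
width: 0.625
grip_force: 48.7
```

```bash
python3 - <<'E'
from h import *
s=readout.observe();print(s["position"],s["tool_rot"],s["width"],s["wrist_force"],s["joints"])
w=capture("wrist");c=capture("scene")
def yel(im):
    b,g,r=[im[...,i].astype(int) for i in range(3)]; return (r>120)&(b<.62*r)&(g>.6*r)
for n,k in(("w",w),("c",c)):
    for ce,st in blobs(yel(k["color"]),10): print(n,np.round(ce),st[4])
E
```

```text
[0.44728592 0.22662828 0.02346446] [-5.50324731e-01  3.09061527e+00  5.95693183e-04] 0.6251484316797742 [ 0.50778812 -1.45477416  6.27912456] [ 3.42404750e-01  3.98618158e-01 -4.71251887e-01  6.98532677e-01
 -1.66754074e-05 -1.00277784e-02]
w [301. 203.] 1078
w [257. 219.] 982
w [299. 239.] 995
w [298. 275.] 879
w [257. 290.] 791
w [298. 307.] 749
c [94. 39.] 6556
c [501.  31.] 1298
c [384. 235.] 31
c [ 40. 293.] 1006
c [ 37. 386.] 5345
c [149. 382.] 899
```

Call:
jog_arm --increments '[{"linear": [0,0,10],"rot": [0,0,0]},{"linear": [0,0,30],"rot": [0,0,0]},{"linear": [0,0,70],"rot": [0,0,0]},{"linear": [0,0,110],"rot": [0,0,0]},{"linear": [0,0,150],"rot": [0,0,0]},{"linear": [10,-20,170],"rot": [0,0,-0.06]},{"linear": [30,-50,177],"rot": [0,0,-0.14]},{"linear": [50,-80,177],"rot": [0,0,-0.22]},{"linear": [65,-110,177],"rot": [0,0,-0.28]},{"linear": [75,-122,177],"rot": [0,0,-0.28]}]'

```text
time_s: 43.85
position: [0.5213, 0.1029, 0.1993]
tool_rot: [0.111, -3.139, -0.0]
wrist_force: [0.5, 0.2, -2.1]
width: 0.627
grip_force: 48.0
```

Call:
jog_arm --increments '[{"linear": [0,0,0],"rot": [0,0,0]},{"linear": [2,0,0],"rot": [-0.005,0.07,0]},{"linear": [4,0,0],"rot": [-0.01,0.14,0]},{"linear": [6,0,-5],"rot": [-0.015,0.21,0]},{"linear": [8,0,-10],"rot": [-0.02,0.28,0]},{"linear": [10,0,-20],"rot": [-0.026,0.35,0]},{"linear": [12,0,-30],"rot": [-0.031,0.42,0]},{"linear": [12,0,-40],"rot": [-0.034,0.46,0]},{"linear": [12,0,-40],"rot": [-0.034,0.46,0]},{"linear": [12,0,-40],"rot": [-0.034,0.46,0]}]'

```text
time_s: 45.1
position: [0.5331, 0.105, 0.1599]
tool_rot: [0.099, -2.68, 0.024]
wrist_force: [1.2, -0.5, -2.1]
width: 0.628
grip_force: 47.9
```

```bash
cat >> h.py <<'E'
def yel(im):
    b,g,r=[im[...,i].astype(int) for i in range(3)]; return (r>110)&(b<.66*r)&(g>.6*r)
def look():
    s=readout.observe();print("pos",np.round(s["position"],4),"rot",np.round(s["tool_rot"],3),"F",np.round(s["wrist_force"],1),"w",round(s["width"],3),"t",round(s["time_s"],1),"q",np.round(s["joints"],2))
    w=capture("wrist");c=capture("scene")
    print("w",[(np.round(ce).astype(int).tolist(),int(st[4])) for ce,st in blobs(yel(w["color"]),40)])
    print("c",[(np.round(ce).astype(int).tolist(),int(st[4]),np.round(onz(c,ce,.083)[:2],3).tolist()) for ce,st in blobs(yel(c["color"]),5) if 100<ce[1]<300 and 150<ce[0]<420])
    return w,c
E
python3 - <<'E'
from h import *
look()
E
```

```text
pos [0.5331 0.105  0.1599] rot [ 0.099 -2.68   0.024] F [ 1.2 -0.5 -2.1] w 0.628 t 45.1 q [0.08 0.78 0.47 1.71 0.   0.  ]
w [([287, 200], 1102), ([252, 217], 1017), ([287, 254], 2074), ([253, 289], 893), ([286, 307], 840)]
c [([329, 196], 17, [0.439, 0.088]), ([315, 226], 16, [0.519, 0.1])]
```

Call:
jog_arm --increments '[{"linear": [7,0.5,-3.5],"rot": [0,0,0]},{"linear": [0,0,0],"rot": [0,0,0]},{"linear": [7,0.5,-3.5],"rot": [0,0,0]},{"linear": [0,0,0],"rot": [0,0,0]},{"linear": [7,0.5,-3.5],"rot": [0,0,0]},{"linear": [0,0,0],"rot": [0,0,0]},{"linear": [0,0,0],"rot": [0,0,0]},{"linear": [0,0,0],"rot": [0,0,0]},{"linear": [0,0,0],"rot": [0,0,0]},{"linear": [0,0,0],"rot": [0,0,0]}]'

```text
time_s: 46.45
position: [0.5333, 0.1043, 0.1593]
tool_rot: [0.097, -2.679, 0.024]
wrist_force: [0.2, 0.1, -1.8]
width: 0.631
grip_force: 47.9
```

```bash
python3 - <<'E'
from h import *
look()
E
```

```text
pos [0.5333 0.1043 0.1593] rot [ 0.097 -2.679  0.024] F [ 0.2  0.1 -1.8] w 0.631 t 46.5 q [0.08 0.79 0.47 1.72 0.   0.  ]
w [([269, 241], 1988), ([286, 305], 3360)]
c [([315, 226], 8, [0.519, 0.099]), ([312, 234], 34, [0.54, 0.105])]
```

```bash
python3 - <<'E'
from h import *
w=capture("wrist");m=yel(w["color"])
print([st[:4].tolist() for ce,st in blobs(m,40)])
print("col sums",[(r,int(m[r:r+12,225:269].sum()),int(m[r:r+12,269:330].sum())) for r in range(170,420,12)])
c=capture("scene");d=capture("side")
# expected bay floor in scene/side for +y outer bay
org=np.array([.6190,-.0022]);a=.0725;R=np.array([[np.cos(a),-np.sin(a)],[np.sin(a),np.cos(a)]])
for k in(c,d): print(np.round(proj(k,[[*(org+R@[x,y]),.074] for x,y in((-.061,.0795),(-.061,.147),(.039,.147),(.039,.0795))])).tolist())
A=np.zeros((600,800,3),np.uint8)
A[:300,:400]=cv2.resize(w["color"],(400,300))
A[300:,:400]=cv2.resize(c["color"][190:310,230:390],(400,300),interpolation=cv2.INTER_CUBIC)
A[:300,400:]=cv2.resize(d["color"][130:250,200:360],(400,300),interpolation=cv2.INTER_CUBIC)
cv2.imwrite("pics/p1.png",A)
E
```

```text
[[269, 215, 35, 37], [236, 232, 33, 35], [238, 253, 83, 99]]
col sums [(170, 0, 0), (182, 0, 0), (194, 0, 0), (206, 0, 18), (218, 0, 372), (230, 235, 392), (242, 384, 233), (254, 350, 311), (266, 5, 384), (278, 0, 341), (290, 4, 341), (302, 191, 366), (314, 363, 187), (326, 264, 272), (338, 0, 334), (350, 0, 14), (362, 0, 0), (374, 0, 0), (386, 0, 0), (398, 0, 0), (410, 0, 0)]
[[295.0, 233.0], [324.0, 247.0], [302.0, 287.0], [272.0, 272.0]]
[[284.0, 208.0], [279.0, 194.0], [316.0, 191.0], [323.0, 204.0]]
```

View pics/p1.png

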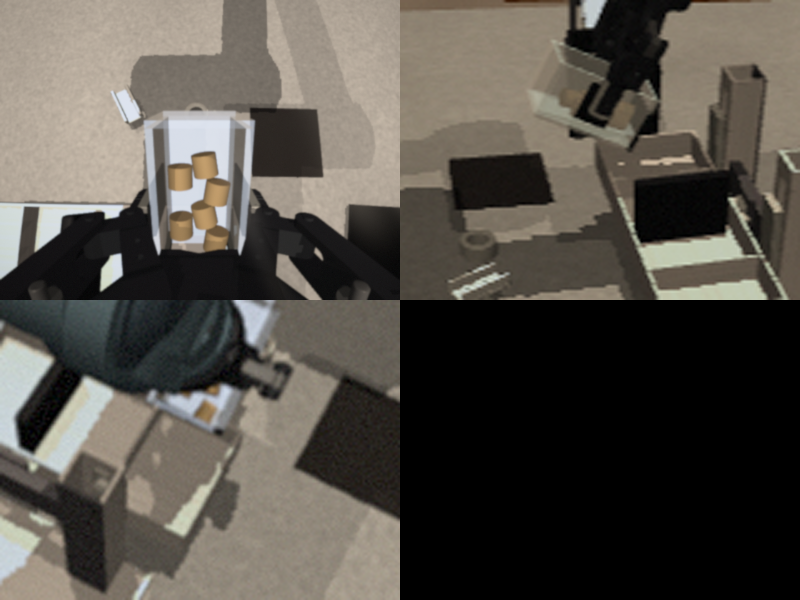

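All six slugs are still inside (upper-left view), with the leading one at about wrist pixel (301,336) near the outlet. I'll do two more shakes.

Call:
jog_arm --increments '[{"linear": [7,0.5,-3.5],"rot": [0,0,0]},{"linear": [0,0,0],"rot": [0,0,0]},{"linear": [7,0.5,-3.5],"rot": [0,0,0]},{"linear": [0,0,0],"rot": [0,0,0]},{"linear": [0,0,0],"rot": [0,0,0]},{"linear": [0,0,0],"rot": [0,0,0]},{"linear": [0,0,0],"rot": [0,0,0]},{"linear": [0,0,0],"rot": [0,0,0]},{"linear": [0,0,0],"rot": [0,0,0]},{"linear": [0,0,0],"rot": [0,0,0]}]'

```text
time_s: 47.95
position: [0.5332, 0.1042, 0.1593]
tool_rot: [0.097, -2.679, 0.024]
wrist_force: [0.4, -0.5, -1.9]
width: 0.627
grip_force: 47.9
```

```bash
cat >> h.py <<'E'
def look2():
    s=readout.observe();print("pos",np.round(s["position"],4),"F",np.round(s["wrist_force"],2),"w",round(s["width"],3),"t",round(s["time_s"],1))
    w=capture("wrist");m=yel(w["color"]);m[:,:200]=0;m[:,345:]=0;m[:160]=0
    e=cv2.distanceTransform(m.astype(np.uint8),cv2.DIST_L2,5)
    print("area",int(m.sum()),"cores",[np.round(ce).astype(int).tolist() for ce,st in blobs(e>11,3)],"ext",[st[:4].tolist() for ce,st in blobs(m,30)])
    c=capture("scene");d=capture("side")
    org=np.array([.6190,-.0022]);a=.0725
    for n,k in(("c",c),("d",d)):
        for ce,st in blobs(yel(k["color"]),5):
            v=onz(k,ce,.083)[:2]-org; u=(np.cos(a)*v[0]+np.sin(a)*v[1],-np.sin(a)*v[0]+np.cos(a)*v[1])
            if abs(u[0]+.011)<.07 and abs(u[1])<.16: print(n,np.round(ce),int(st[4]),"tray xy",np.round(u,3))
E
python3 -c "
from h import *
look2()"
```

```text
pos [0.5332 0.1042 0.1593] F [ 0.42 -0.48 -1.95] w 0.627 t 48.0
area 4440 cores [[287, 256], [252, 272], [302, 294], [288, 327]] ext [[268, 234, 53, 118], [236, 256, 32, 32], [239, 329, 30, 22]]
c [301. 229.] 33 tray xy [-0.07   0.087]
c [307. 257.] 57 tray xy [-0.019  0.127]
```

One slug is in the left outer bay at tray (-19, 127) mm, and five remain. I'll level the shaker and move to the next bay.

Call:
jog_arm --increments '[{"linear": [0,0,0],"rot": [0.008,-0.12,0]},{"linear": [0,0,3],"rot": [0.016,-0.24,0]},{"linear": [0,0,6],"rot": [0.027,-0.38,0]},{"linear": [2,-20,10],"rot": [0.027,-0.38,0]},{"linear": [4,-45,10],"rot": [0.027,-0.38,0]},{"linear": [6,-65,10],"rot": [0.027,-0.38,0]},{"linear": [6,-71,6],"rot": [0.02,-0.28,0]},{"linear": [6,-71,3],"rot": [0.011,-0.16,0]},{"linear": [6,-71,1],"rot": [0.004,-0.06,0]},{"linear": [6,-71,1],"rot": [0,0,0]}]'

```text
time_s: 49.35
position: [0.5404, 0.0324, 0.159]
tool_rot: [0.096, -2.675, 0.023]
wrist_force: [0.3, 0.6, -1.0]
width: 0.624
grip_force: 48.3
```

```bash
python3 -c "
from h import *
look2()"
```

```text
pos [0.5404 0.0324 0.159 ] F [ 0.34  0.56 -1.02] w 0.624 t 49.4
area 3746 cores [[287, 263], [252, 281], [286, 303], [288, 337]] ext [[268, 242, 36, 39], [237, 265, 32, 32], [270, 285, 34, 68], [241, 340, 27, 11]]
c [267. 216.] 15 tray xy [-0.064  0.008]
c [276. 217.] 52 tray xy [-0.071  0.027]
c [264. 221.] 10 tray xy [-0.051  0.01 ]
c [306. 258.] 45 tray xy [-0.017  0.127]
```

Call:
jog_arm --increments '[{"linear": [7,0.5,-3.5],"rot": [0,0,0]},{"linear": [0,0,0],"rot": [0,0,0]},{"linear": [0,0,0],"rot": [0,0,0]},{"linear": [0,0,0],"rot": [0,0,0]},{"linear": [0,0,0],"rot": [0,0,0]},{"linear": [0,0,0],"rot": [0,0,0]},{"linear": [0,0,0],"rot": [0,0,0]},{"linear": [0,0,0],"rot": [0,0,0]},{"linear": [0,0,0],"rot": [0,0,0]},{"linear": [0,0,0],"rot": [0,0,0]}]'

```text
time_s: 50.75
position: [0.5392, 0.0332, 0.1603]
tool_rot: [0.097, -2.679, 0.024]
wrist_force: [-1.0, 0.1, -1.5]
width: 0.624
grip_force: 48.3
```

```bash
python3 -c "
from h import *
look2()"
```

```text
pos [0.5392 0.0332 0.1603] F [-1.    0.07 -1.51] w 0.624 t 50.8
area 2615 cores [[287, 275], [252, 294], [287, 315]] ext [[267, 254, 38, 39], [237, 278, 31, 31], [270, 298, 32, 32]]
c [264. 230.] 53 tray xy [-0.032  0.021]
c [259. 239.] 59 tray xy [-0.008  0.022]
c [306. 258.] 45 tray xy [-0.017  0.127]
```

Two slugs dropped into the left inner bay, and three remain. I'll pass over the spine to the right inner bay.

Call:
jog_arm --increments '[{"linear": [0,0,5],"rot": [0.008,-0.12,0]},{"linear": [0,0,15],"rot": [0.016,-0.24,0]},{"linear": [0,0,30],"rot": [0.027,-0.38,0]},{"linear": [2,-25,32],"rot": [0.027,-0.38,0]},{"linear": [4,-55,32],"rot": [0.027,-0.38,0]},{"linear": [6,-76,32],"rot": [0.027,-0.38,0]},{"linear": [6,-82,22],"rot": [0.02,-0.28,0]},{"linear": [6,-82,12],"rot": [0.011,-0.16,0]},{"linear": [6,-82,2],"rot": [0.004,-0.06,0]},{"linear": [6,-82,0],"rot": [0,0,0]}]'

```text
time_s: 52.15
position: [0.5454, -0.0487, 0.1584]
tool_rot: [0.097, -2.674, 0.022]
wrist_force: [0.5, 0.6, -1.7]
width: 0.627
grip_force: 48.3
```

Call:
jog_arm --increments '[{"linear": [7,0.5,-3.5],"rot": [0,0,0]},{"linear": [0,0,0],"rot": [0,0,0]},{"linear": [0,0,0],"rot": [0,0,0]},{"linear": [0,0,0],"rot": [0,0,0]},{"linear": [0,0,0],"rot": [0,0,0]},{"linear": [0,0,0],"rot": [0,0,0]},{"linear": [0,0,0],"rot": [0,0,0]},{"linear": [0,0,0],"rot": [0,0,0]},{"linear": [0,0,0],"rot": [0,0,0]},{"linear": [0,0,0],"rot": [0,0,0]}]'

```text
time_s: 53.4
position: [0.5452, -0.0488, 0.1603]
tool_rot: [0.097, -2.679, 0.024]
wrist_force: [-1.4, 0.8, -1.3]
width: 0.628
grip_force: 48.3
```

```bash
python3 -c "
from h import *
look2()"
```

```text
pos [ 0.5452 -0.0488  0.1603] F [-1.4   0.75 -1.27] w 0.628 t 53.4
area 2372 cores [[286, 288], [252, 310], [302, 335]] ext [[266, 269, 38, 36], [239, 295, 28, 30], [287, 317, 32, 33]]
c [243. 198.] 10 tray xy [-0.077 -0.059]
c [264. 230.] 34 tray xy [-0.033  0.021]
c [259. 240.] 64 tray xy [-0.008  0.023]
c [306. 259.] 39 tray xy [-0.016  0.127]
```

One more shake.

Call:
jog_arm --increments '[{"linear": [7,0.5,-3.5],"rot": [0,0,0]},{"linear": [0,0,0],"rot": [0,0,0]},{"linear": [0,0,0],"rot": [0,0,0]},{"linear": [0,0,0],"rot": [0,0,0]},{"linear": [0,0,0],"rot": [0,0,0]},{"linear": [0,0,0],"rot": [0,0,0]},{"linear": [0,0,0],"rot": [0,0,0]},{"linear": [0,0,0],"rot": [0,0,0]},{"linear": [0,0,0],"rot": [0,0,0]},{"linear": [0,0,0],"rot": [0,0,0]}]'

```text
time_s: 54.8
position: [0.5452, -0.0488, 0.1604]
tool_rot: [0.097, -2.679, 0.024]
wrist_force: [0.9, 0.0, -1.1]
width: 0.627
grip_force: 48.3
```

```bash
python3 -c "
from h import *
look2()"
```

```text
pos [ 0.5452 -0.0488  0.1604] F [ 0.88  0.03 -1.14] w 0.627 t 54.8
area 1988 cores [[286, 299], [252, 322]] ext [[266, 279, 38, 37], [239, 307, 29, 29], [289, 329, 29, 21]]
c [242. 201.] 8 tray xy [-0.07  -0.058]
c [261. 236.] 105 tray xy [-0.017  0.022]
c [306. 258.] 42 tray xy [-0.017  0.127]
```

Call:
jog_arm --increments '[{"linear": [7,0.5,-3.5],"rot": [0,0,0]},{"linear": [0,0,0],"rot": [0,0,0]},{"linear": [0,0,0],"rot": [0,0,0]},{"linear": [0,0,0],"rot": [0,0,0]},{"linear": [0,0,0],"rot": [0,0,0]},{"linear": [0,0,0],"rot": [0,0,0]},{"linear": [0,0,0],"rot": [0,0,0]},{"linear": [0,0,0],"rot": [0,0,0]},{"linear": [0,0,0],"rot": [0,0,0]},{"linear": [0,0,0],"rot": [0,0,0]}]'

```text
time_s: 56.2
position: [0.5452, -0.0488, 0.1603]
tool_rot: [0.097, -2.679, 0.024]
wrist_force: [-0.0, 0.4, -1.7]
width: 0.626
grip_force: 48.3
```

```bash
python3 -c "
from h import *
look2()"
```

```text
pos [ 0.5452 -0.0488  0.1603] F [-0.03  0.42 -1.65] w 0.626 t 56.2
area 1514 cores [[286, 309], [253, 333]] ext [[265, 288, 39, 38], [240, 319, 27, 28]]
c [234. 194.] 47 tray xy [-0.079 -0.083]
c [239. 227.] 32 tray xy [-0.013 -0.03 ]
c [264. 230.] 34 tray xy [-0.033  0.021]
c [259. 239.] 65 tray xy [-0.008  0.023]
c [306. 258.] 45 tray xy [-0.017  0.127]
d [316. 226.] 30 tray xy [-0.009 -0.026]
```

A slug lies in the right inner bay. The last two go to the right outer bay.

Call:
jog_arm --increments '[{"linear": [0,0,0],"rot": [0.008,-0.12,0]},{"linear": [0,0,5],"rot": [0.016,-0.24,0]},{"linear": [0,0,10],"rot": [0.027,-0.38,0]},{"linear": [2,-20,10],"rot": [0.027,-0.38,0]},{"linear": [4,-45,10],"rot": [0.027,-0.38,0]},{"linear": [5,-65,10],"rot": [0.027,-0.38,0]},{"linear": [5,-71,6],"rot": [0.02,-0.28,0]},{"linear": [5,-71,3],"rot": [0.011,-0.16,0]},{"linear": [5,-71,1],"rot": [0.004,-0.06,0]},{"linear": [5,-71,0],"rot": [0,0,0]}]'

```text
time_s: 57.6
position: [0.5513, -0.1205, 0.1587]
tool_rot: [0.097, -2.675, 0.023]
wrist_force: [1.6, -0.3, -2.3]
width: 0.629
grip_force: 48.3
```

Call:
jog_arm --increments '[{"linear": [0,0,0],"rot": [0,0,0]},{"linear": [7,0.5,-3.5],"rot": [0,0,0]},{"linear": [0,0,0],"rot": [0,0,0]},{"linear": [7,0.5,-3.5],"rot": [0,0,0]},{"linear": [0,0,0],"rot": [0,0,0]},{"linear": [7,0.5,-3.5],"rot": [0,0,0]},{"linear": [0,0,0],"rot": [0,0,0]},{"linear": [0,0,0],"rot": [0,0,0]},{"linear": [0,0,0],"rot": [0,0,0]},{"linear": [0,0,0],"rot": [0,0,0]}]'

```text
time_s: 58.85
position: [0.5503, -0.1197, 0.1603]
tool_rot: [0.097, -2.679, 0.023]
wrist_force: [-0.2, -0.7, -1.3]
width: 0.629
grip_force: 48.4
```

```bash
python3 -c "
from h import *
look2()"
```

```text
pos [ 0.5503 -0.1197  0.1603] F [-0.19 -0.68 -1.29] w 0.629 t 58.9
area 100 cores [] ext [[241, 341, 14, 8]]
c [199. 203.] 44 tray xy [-0.022 -0.138]
c [198. 211.] 36 tray xy [-0.003 -0.127]
c [239. 227.] 29 tray xy [-0.012 -0.029]
c [264. 231.] 42 tray xy [-0.03   0.022]
c [259. 240.] 58 tray xy [-0.007  0.023]
d [295. 193.] 17 tray xy [-0.02   0.132]
d [333. 250.] 22 tray xy [ 0.005 -0.118]
```

Call:
jog_arm --increments '[{"linear": [0,0,0],"rot": [0,0,0]},{"linear": [7,0.5,-3.5],"rot": [0,0,0]},{"linear": [0,0,0],"rot": [0,0,0]},{"linear": [7,0.5,-3.5],"rot": [0,0,0]},{"linear": [0,0,0],"rot": [0,0,0]},{"linear": [7,0.5,-3.5],"rot": [0,0,0]},{"linear": [0,0,0],"rot": [0,0,0]},{"linear": [0,0,0],"rot": [0,0,0]},{"linear": [0,0,0],"rot": [0,0,0]},{"linear": [0,0,0],"rot": [0,0,0]}]'

```text
time_s: 60.25
position: [0.5502, -0.1198, 0.1604]
tool_rot: [0.097, -2.679, 0.024]
wrist_force: [-0.0, -0.3, -1.6]
width: 0.629
grip_force: 48.4
```

Call:
jog_arm --increments '[{"linear": [0,0,5],"rot": [0.008,-0.12,0]},{"linear": [0,0,15],"rot": [0.016,-0.24,0]},{"linear": [-10,0,30],"rot": [0.027,-0.38,0]},{"linear": [-30,10,40],"rot": [0.034,-0.46,0]},{"linear": [-60,30,40],"rot": [0.034,-0.46,0]},{"linear": [-90,60,40],"rot": [0.034,-0.46,0]},{"linear": [-100,110,40],"rot": [0.034,-0.46,0]},{"linear": [-102,160,40],"rot": [0.034,-0.46,0]},{"linear": [-103,210,40],"rot": [0.034,-0.46,0]},{"linear": [-103,250,40],"rot": [0.034,-0.46,0]}]'

```text
time_s: 61.5
position: [0.4465, 0.1319, 0.2006]
tool_rot: [0.115, -3.139, 0.0]
wrist_force: [0.9, 0.2, -1.9]
width: 0.63
grip_force: 48.4
```

```bash
python3 -c "
from h import *
look2()
c=capture('scene');d=capture('side')
A=np.zeros((600,800,3),np.uint8)
A[:,:500]=cv2.resize(c['color'][160:310,170:330],(500,600)[:2],interpolation=cv2.INTER_CUBIC)
A[:300,500:]=cv2.resize(d['color'][160:280,260:380],(300,300),interpolation=cv2.INTER_CUBIC)
A[300:,500:]=cv2.resize(capture('wrist')['color'],(300,300))
cv2.imwrite('pics/p2.png',A)
print(readout.observe()['tool_rot'])"
```

```text
pos [0.4465 0.1319 0.2006] F [ 0.87  0.25 -1.86] w 0.63 t 61.5
area 0 cores [] ext []
c [195. 202.] 6 tray xy [-0.02  -0.147]
c [200. 207.] 34 tray xy [-0.014 -0.128]
c [237. 230.] 5 tray xy [-0.005 -0.03 ]
c [256. 239.] 9 tray xy [-0.006  0.016]
c [261. 241.] 22 tray xy [-0.006  0.028]
d [296. 192.] 24 tray xy [-0.017  0.134]
d [314. 224.] 7 tray xy [-0.01  -0.015]
d [315. 227.] 26 tray xy [-0.011 -0.03 ]
d [332. 249.] 32 tray xy [ 0.002 -0.117]
[ 1.12540254e-01 -3.13918273e+00  7.62350975e-04]
```

View pics/p2.png

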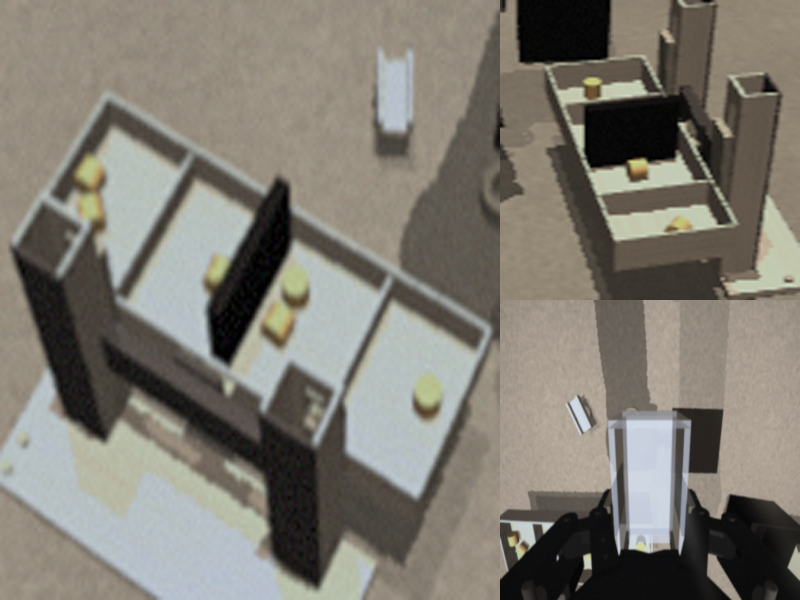

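The picture shows six slugs in a single layer, distributed 2, 1, 2 and 1 over the bays. The shaker is empty. Now I'll set it back on its mat.

Call:
jog_arm --increments '[{"linear": [2,30,0],"rot": [0,0,0]},{"linear": [4,60,0],"rot": [0,0,0]},{"linear": [6,90,0],"rot": [0,0,0]},{"linear": [6,100,-20],"rot": [0,0,0]},{"linear": [6,100,-60],"rot": [0,0,0]},{"linear": [6,100,-100],"rot": [0,0,0]},{"linear": [6,100,-140],"rot": [0,0,0]},{"linear": [6,100,-160],"rot": [0,0,0]},{"linear": [6,100,-170],"rot": [0,0,0]},{"linear": [6,100,-170],"rot": [0,0,0]}]'

```text
time_s: 63.05
position: [0.4533, 0.2294, 0.0302]
tool_rot: [0.112, -3.139, 0.0]
wrist_force: [-0.1, -0.4, -1.8]
width: 0.623
grip_force: 48.6
```

Call:
jog_arm --increments '[{"linear": [0,0,-1],"rot": [0,0,0]},{"linear": [0,0,-2],"rot": [0,0,0]},{"linear": [0,0,-3],"rot": [0,0,0]},{"linear": [0,0,-4],"rot": [0,0,0]},{"linear": [0,0,-5],"rot": [0,0,0]},{"linear": [0,0,-6],"rot": [0,0,0]},{"linear": [0,0,-6],"rot": [0,0,0]},{"linear": [0,0,-6],"rot": [0,0,0]},{"linear": [0,0,-6],"rot": [0,0,0]},{"linear": [0,0,-6],"rot": [0,0,0]}]'

```text
time_s: 64.3
position: [0.4533, 0.2303, 0.0244]
tool_rot: [-0.114, 3.139, 0.0]
wrist_force: [-0.5, -0.1, -1.3]
width: 0.626
grip_force: 48.6
```

Call:
jog_arm --increments '[{"linear": [0,0,-0.5],"rot": [0,0,0]},{"linear": [0,0,-1],"rot": [0,0,0]},{"linear": [0,0,-1.5],"rot": [0,0,0]},{"linear": [0,0,-2],"rot": [0,0,0]},{"linear": [0,0,-2],"rot": [0,0,0]},{"linear": [0,0,-2],"rot": [0,0,0]},{"linear": [0,0,-2],"rot": [0,0,0]},{"linear": [0,0,-2],"rot": [0,0,0]},{"linear": [0,0,-2],"rot": [0,0,0]},{"linear": [0,0,-2],"rot": [0,0,0]}]'

```text
time_s: 65.55
position: [0.4532, 0.2302, 0.0234]
tool_rot: [-0.114, 3.139, 0.0]
wrist_force: [-3.7, -0.4, 8.9]
width: 0.633
grip_force: 50.0
```

Call:
jog_arm --increments '[{"linear": [0,0,0],"rot": [0,0,0]},{"linear": [0,0,0],"rot": [0,0,0]},{"linear": [0,0,0],"rot": [0,0,0]},{"linear": [0,0,0],"rot": [0,0,0]},{"linear": [0,0,0],"rot": [0,0,0]},{"linear": [0,0,0],"rot": [0,0,0]},{"linear": [0,0,0],"rot": [0,0,0]},{"linear": [0,0,0],"rot": [0,0,0]},{"linear": [0,0,0],"rot": [0,0,0]},{"linear": [0,0,0],"rot": [0,0,0]}]' --fingers 1

```text
time_s: 66.8
position: [0.4532, 0.2302, 0.0224]
tool_rot: [0.114, -3.14, -0.0]
wrist_force: [-0.1, -0.9, -0.6]
width: 1.002
grip_force: 0.0
```

Call:
jog_arm --increments '[{"linear": [0,0,10],"rot": [0,0,0]},{"linear": [0,0,30],"rot": [0,0,0]},{"linear": [0,0,60],"rot": [0,0,0]},{"linear": [0,0,100],"rot": [0,0,0]},{"linear": [0,0,150],"rot": [0,0,0]},{"linear": [0,0,180],"rot": [0,0,0]},{"linear": [-40,0,200],"rot": [0,0,0]},{"linear": [-40,0,200],"rot": [0,0,0]},{"linear": [-40,0,200],"rot": [0,0,0]},{"linear": [-40,0,200],"rot": [0,0,0]}]'

```text
time_s: 68.05
position: [0.4135, 0.2301, 0.2218]
tool_rot: [0.113, -3.139, 0.0]
wrist_force: [-0.2, -0.4, 0.5]
width: 1.001
grip_force: 0.0
```

```bash
python3 - <<'E'
from h import *
look2()
d=capture("side");c=capture("scene")
A=np.zeros((500,800,3),np.uint8)
A[:,:400]=cv2.resize(d["color"][150:250,190:270],(400,500),interpolation=cv2.INTER_CUBIC)
A[:,400:]=cv2.resize(c["color"][200:290,330:402],(400,500),interpolation=cv2.INTER_CUBIC)
cv2.imwrite("pics/fin.png",A)
E
```

```text
pos [0.4135 0.2301 0.2218] F [-0.16 -0.35  0.5 ] w 1.001 t 68.0
area 0 cores [] ext []
c [195. 202.] 9 tray xy [-0.02  -0.146]
c [200. 207.] 34 tray xy [-0.014 -0.128]
c [255. 239.] 8 tray xy [-0.004  0.015]
c [261. 241.] 22 tray xy [-0.006  0.028]
d [296. 192.] 24 tray xy [-0.017  0.134]
d [314. 224.] 8 tray xy [-0.009 -0.015]
d [315. 227.] 25 tray xy [-0.011 -0.03 ]
d [332. 249.] 32 tray xy [ 0.002 -0.117]
```

View pics/fin.png

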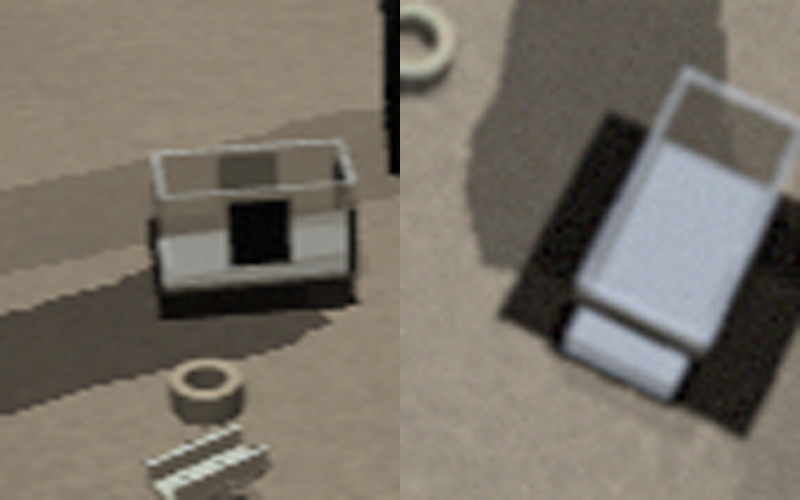

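The empty shaker stands upright and centred on the mat, and the clip and collar are untouched. I'll hand in.

```bash
python3 -c "
from h import *
print(job.sign_off())"
```

```text
the job is handed in; nothing more can be done
None
```

I handed the job in at about 68 s: the caps are in the bin, the tray is locked on the rack, the six slugs lie 1/2/1/2 across its four bays in one layer, and the empty shaker is upright on its mat; sign-off gave no verdict.

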